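# Free a seized reel spindle and take the empty reel off its stand

### The arm

A 6-joint arm with a two-finger parallel gripper is mounted at the origin on the work surface; the furniture and walls round the work are solid. World frame = base frame: x ahead of the robot, y to its left, z up, the work surface at z = 0. Lengths are in m, angles in degrees, forces in N, time in s.
With the tool pointing down it reaches from about 0.35 to 0.875 m from the base axis. Payload 4.2 kg.
Tool frame: the origin (TCP) lies on the centre line of the jaws, within the pads' length; the fingertips stand tip_reach ahead of it and the grasp point (between the pads) is the TCP (tip_reach is the distance from the TCP to the fingertips, in m); z points along the fingers, y is the line along which they close (so a half turn about z gives the same grasp; the last joint's range is limited). The gripper opens to 87 mm and grips with 3 to 60 N. Pads are 19 mm wide; open, the fingers measure 117 mm over their backs; the gripper's body (75 mm by 190 mm) begins 51 mm behind the grasp point.
Start: joints at [-52.506, 22.042, 0.453, 0, -68.411, -14.817], TCP at [0.241, -0.577, 0.219] pointing down, gripper open.
Joint ranges: [-179.83, 179.83], [-69.29, 118.12], [-61.27, 80.66], [-181.25, 117.63], [-171.15, -9.14], [-177.46, 177.46]. Speed limits (degrees/s): [159.86, 159.86, 180, 180, 180, 180].

### API

Orientations are given as a 3x3 rotation matrix whose columns are the frame's x, y, z axes.
In Python, from station import sense, capture, finish_job, tip_reach gives the robot as it stands.
- The arm moves only by the tool arm_command, never from a script. Its argument "deltas" is a list of rows, each a list of 7 numbers: the turn, a rotation vector about the tool's x, y, z in rad, then the shift along the tool's x, y, z in cm, then the closure, from -1 (fully open) to 1 (shut), so that 0 is half open. In form: [[rx, ry, rz, dx, dy, dz, hand], ...]. A call has 1 to 8 rows; each row is the pose to reach, as a shift and turn from the pose commanded when the call began, along the tool's axes at that moment; what a row does not reach only later rows make up. A row lasts 1/12 s, in which the tool goes at most 41.7 mm and 7.16 degrees, less where a joint would pass 70% of its speed; a pose out of reach is approached as far as the arm can. A call with a gripper value outside its range is refused whole. The fingers move at their own pace and stop on an object; the grip force is fixed at half the most. Time passes only in rows, so rows that repeat a pose let the fingers close. It gives the time, the measured TCP pose, the force, the opening and the grip force at its end, in the units of the state.
- sense(): the state, without advancing time (a new reading comes with each control period).
- capture(name): name is "scene" or "side" or "wrist"; returns a dict with "pixels" (420x560x3 uint8, blue, green, red), "fovy" (degrees; the focal length in pixels is half the picture's height over the tangent of half this angle, whatever the lens; pixels are square), "cx", "cy" (the principal point, pixels), "rvec" (rotation vector, rad) and "tvec" (3), from world to camera coordinates, as OpenCV has them. Camera axes: x right, y down, z forward; pixel columns grow to the right and rows downward; lengths in m; the calibration is good to about 2 mm. A picture is of the moment at which its call begins. There is no depth.
- finish_job(): hands the job in; it is judged then, once.
The state is a dict: "time_s": time; "joints": joint angles; "joint_velocities": joint speeds; "effort": joint torques, N m; "tcp_pos": TCP position; "ee_rot": TCP orientation; "wrist_force": force on the tool from outside, world axes, zero at the start; "moment": the same for the moment, N m; "gripper_width": opening from 0.0 (shut) to 1.0 (fully open); "gripper_force": force on a finger pad.
Only numpy, scipy, OpenCV 4.12 (cv2) and the standard library are available. Lean on these libraries where they do the work, as an engineer would, in place of code of your own. Each camera call takes 0.05 s, during which the arm holds its last target. There are 200 camera calls.

### The job

The empty solder reel must come off the inclined reel stand, but its spindle has seized in the bore. Work the spindle loose by its wing, twisting it back and forth while drawing it out gently along its own leaning axis - no yanking, and the loose, heavy stand must not be lifted or dragged from its place - and put it fully down in the parking socket beside the table. Then lift the reel off and stand it on its flange on the bench beside the stand, without disturbing the solder spool, screwdriver, brass-wool pot and carton around it.

Things in the scene. Friction and masses are not known exactly. Their poses are not given: they have to be found in the camera images.
- reel_stand: Loose grey iron reel stand, 4 kg, on rubber feet. Base plate 165 (x) x 190 (y) mm, top at z 18 mm; origin: centre of the underside, z up, front is -x. At one side (+y) a round reel table 68 mm across and a low wire eye, at the other a steel parking socket. Table, bore and socket all lean 0.62 rad (35.5 deg) from vertical towards the front: their axis is (-0.581, 0, 0.814) in this frame.
- bore_mouth (a point): Middle of the reel table's top face, where the seized bore begins (in the stand's frame 28, 36, 72 mm). A lip 6 mm high stands at the table's front edge, 0.7 mm from the reel. The bore is 21 mm wide and grips the spindle from 18 to 42 mm below this face, so it comes free after 24 mm: about 40 N of friction against whichever way it slides, so while it turns little pull is needed; it gives in small jerks. A straight pull of some 20 N drags the stand.
- park_mouth (a point): Middle of the mouth of the parking socket (in the stand's frame -20, -56, 52 mm): a plain steel tube, outer diameter 34 mm, free bore 21 mm, 40 mm deep, leaning like the table.
- park_floor (a point): Middle of the parking socket's floor, 40 mm below its mouth along the leaning axis.
- spindle: Plain steel spindle, 150 mm, 160 g; origin at the centre of its foot, z along the shaft to the grip. Shaft 16 mm thick with a 2 mm chamfer at the foot; collar 30 mm wide from 105 to 109 mm; flat wing grip from 114 to 150 mm, 10 mm thick along x, 34 mm wide along y. At the start it stands in the bore through the reel, foot 42 mm below the bore mouth, its y along the stand's y.
- spindle_grip (a point): Middle of the spindle's wing, 134 mm above its foot: the place to pinch, across the 10 mm thickness.
- reel: Empty black plastic reel, 62 mm tall, 60 g; origin at the centre of its lower flange's underside, z along its axis. Two flanges 60 mm across and 6 mm thick, hub 31 mm, through hole 23 mm. At the start it sits on the leaning table round the spindle; it can be pinched across the upper flange, 56 to 62 mm above the origin.
- solder_spool: Bystander: upright green reel with solder wire, 66 mm wide, 68 mm tall, origin under its centre.
- screwdriver_wood: Bystander: screwdriver with wooden handle lying along its x, 195 x 21 x 20 mm, origin under its middle.
- tip_cleaner: Bystander: round black pot of brass wool, 66 mm wide, 37 mm tall, origin under its centre.
- heatshrink_box: Bystander: small brown carton, 55 (x) x 85 (y) x 30 mm, origin under its centre.
Mind the look-alikes: they are no part of the job. Of the things that look like the reel, the larger one is meant.

How it is judged:
By the outcome, as a careful person would: the job done as asked, in the order asked, and still so for the second after the job is handed in, with the robot touching nothing.
It also fails if it takes over 72 s, if anything falls off the work surface, if the arm or the gripper's body presses on something with over 40 N, if the wrist force passes 120 N, or if a joint passes its speed limit or range.

## Working session

There is one attempt and no reset: what is moved stays moved. The work goes in short steps, Python scripts to look and compute and a tool call to move; the robot and the scene stay as the last step left them, time stands still between calls to the robot, and variables do not carry over. Pictures are saved under pics/ and viewed, at most 10 in all, crops included, and the job is handed in when it is done.

Besides the shell and the picture viewer there is one more tool, called after "Call:" as name([rows], argument=value, ...), one row to a line, values as JSON. arm_command: Moves the arm, as the interface text tells. Its arguments: {"type":"object","properties":{"deltas":{"type":"array"}},"required":["deltas"]}

```bash
mkdir -p pics; ls
python3 - <<'E'
from station import sense,capture,tip_reach
import cv2,numpy as np
s=sense();print(tip_reach,s)
ims=[]
for n in ["scene","side"]:
    c=capture(n);np.savez(f"pics/{n}0.npz",**c);cv2.imwrite(f"pics/{n}0.png",c["pixels"])
    R=cv2.Rodrigues(np.array(c["rvec"]))[0];print(n,c["fovy"],c["cx"],c["cy"],-R.T@np.array(c["tvec"]).ravel(),R[2])
E
```

```text
pics
0.019 {'time_s': 0.0, 'joints': array([-5.25052507e+01,  2.20907054e+01,  3.79693880e-01, -2.82967667e-02,
       -6.84089425e+01, -1.48167903e+01]), 'joint_velocities': array([-0.02364604, -0.07733672,  0.03552878,  0.06703906, -0.05663232,
        0.06614562]), 'effort': array([-1.23400398e-03, -3.90667498e+01,  1.87402654e+01,  4.21993107e+00,
        1.10889706e-02, -1.89799180e-04]), 'tcp_pos': array([ 0.2407575 , -0.57611843,  0.21786138]), 'ee_rot': array([[-9.22756671e-01, -3.85382016e-01, -9.09970951e-04],
       [-3.85383080e-01,  9.22754635e-01,  1.94056157e-03],
       [ 9.18223819e-05,  2.14135354e-03, -9.99997703e-01]]), 'wrist_force': array([-0.46703563,  0.10367324,  0.72471365]), 'moment': array([-0.06761091,  0.02077349, -0.02903074]), 'gripper_force': 0.0, 'gripper_width': 0.9994870297728625}
scene 45.996445577030876 279.1738248301511 200.37529044730687 [-0.11516104 -1.14331267  0.69688814] [ 0.51989428  0.67991371 -0.51713372]
side 57.87477016288288 275.9467338387288 205.87924060346484 [0.48338562 0.26628869 0.71246536] [-0.0431502  -0.73712635 -0.67437586]
```

View pics/scene0.png

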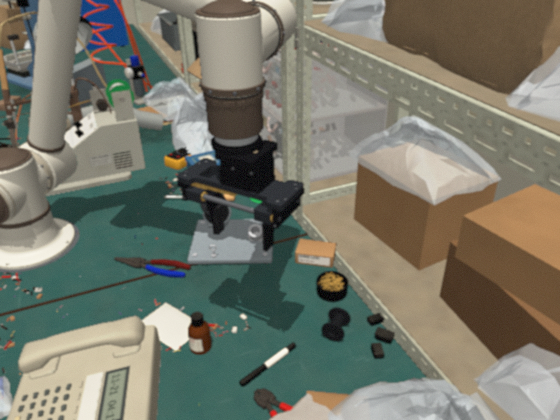

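View pics/side0.png

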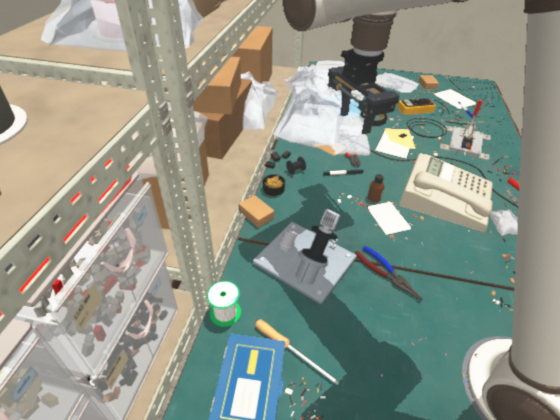

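The scene view shows the gripper hiding the spindle, with the stand plate at about (232,242), the pot at (332,286) and a small black reel-like item at (335,323). In the side view the stand is at (305,262), the wing at (330,217) and the black reel at (320,243). The small look-alike is at (296,163), the spool at (223,302), the screwdriver at (295,350), the pot at (274,184) and the carton at (256,211).

Candidates for the reel, by side-view pixel: the black reel on the stand (320,243), larger and round the spindle; the small black thing (296,163); the green spool (223,302). I choose (320,243) and check it in a close crop.

Run:
```python
import cv2
im=cv2.imread("pics/side0.png")
cv2.imwrite("pics/crop1.png",cv2.resize(im[195:315,235:385],None,fx=5,fy=5,interpolation=cv2.INTER_CUBIC))
```

```text
(no output)
```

View pics/crop1.png

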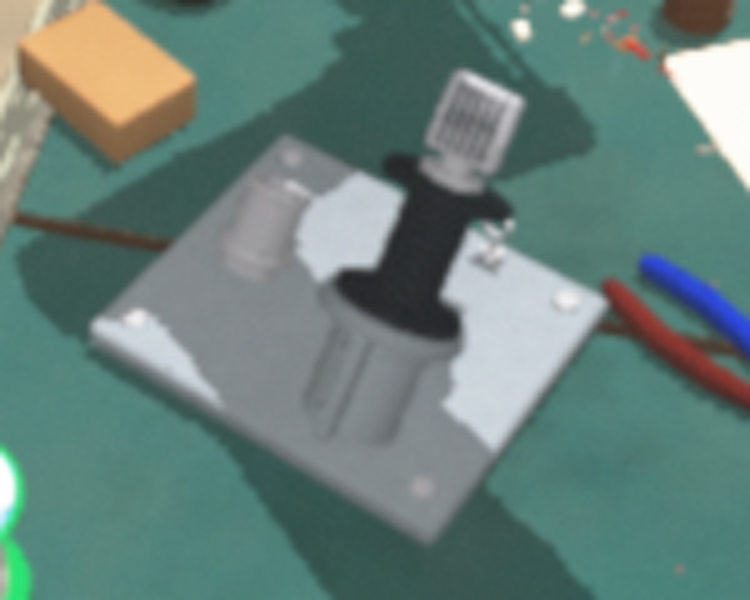

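The crop shows the larger black reel on the leaning table at crop (400,270), round the spindle, with its wing at (475,120). The plate's top corners are at crop (285,135), (608,298), (428,528) and (92,328), and the parking socket's mouth is at about (272,190). This is the right reel.

```bash
cat > h.py <<'E'
import numpy as np,cv2
from scipy.spatial.transform import Rotation as Ro
from scipy.optimize import least_squares
from station import sense,capture,finish_job,tip_reach
def cam(c):
    R=cv2.Rodrigues(np.array(c["rvec"],float))[0];t=np.array(c["tvec"],float).ravel()
    f=210/np.tan(np.radians(float(c["fovy"]))/2)
    K=np.array([[f,0,float(c["cx"])],[0,f,float(c["cy"])],[0,0,1]]);return R,t,K
def onplane(c,uv,z):
    R,t,K=cam(c);o=-R.T@t;d=R.T@np.linalg.inv(K)@np.r_[uv,1];return o+d*(z-o[2])/d[2]
def proj(c,P):
    R,t,K=cam(c);p=(K@(R@np.atleast_2d(P).T+t[:,None])).T;return p[:,:2]/p[:,2:]
AX=np.array([-np.sin(.62),0,np.cos(.62)])
BORE=np.array([.028,.036,.072]);PARK=np.array([-.020,-.056,.052])
def stand(p):
    return Ro.from_euler('z',p[2]).as_matrix(),np.array([p[0],p[1],0])
def S(p,q):
    R,o=stand(p);return (R@np.atleast_2d(q).T).T+o
E
python3 - <<'E'
from h import *
c=np.load("pics/side0.npz")
cr=np.array([[285,135],[608,298],[428,528],[92,328]])/5+[235,195]-.4
W=np.array([onplane(c,u,.018) for u in cr]);print(W.round(4));print(np.linalg.norm(W-np.roll(W,-1,0),axis=1))
# front corners: 0 (-y), 1(+y); back: 2(+y),3(-y)
L=np.array([[-82.5,-95],[-82.5,95],[82.5,95],[82.5,-95]])/1000
L=np.c_[L,np.full(4,.018)]
f=least_squares(lambda p:(S(p,L)-W)[:,:2].ravel(),[*W[:,:2].mean(0),-1.5]);p=f.x;print(p,np.degrees(p[2]),f.fun.round(4))
for n,q in dict(bore=BORE,grip=BORE+AX*.092,top=BORE+AX*.108,reeltop=BORE+AX*.062,park=PARK).items():
    u=proj(c,S(p,q))[0];print(n,S(p,q).round(4),u.round(1),((u-[235,195]+.4)*5).round())
for n,u,z in [("spool",(223,292),.068),("pot",(274,184),.037),("carton",(256,206),.03),("sd",(295,350),.01),("lookalike",(296,163),.02)]:print(n,onplane(c,u,z).round(3))
E
```

```text
[[ 0.4007 -0.4316  0.018 ]
 [ 0.2538 -0.3179  0.018 ]
 [ 0.3564 -0.1924  0.018 ]
 [ 0.5003 -0.3055  0.018 ]]
[0.18576576 0.16215142 0.18300857 0.16066461]
[ 0.37780606 -0.31182307  0.90229926] 51.69793943248953 [ 0.0005 -0.0039 -0.0017  0.0002 -0.002   0.0042  0.0032 -0.0005]
bore [[ 0.3669 -0.2675  0.072 ]] [313.5 256.7] [395. 311.]
grip [[ 0.3338 -0.3095  0.1469]] [329.7 218.6] [476. 120.]
top [[ 0.328  -0.3168  0.1599]] [332.6 211.8] [490.  86.]
reeltop [[ 0.3446 -0.2958  0.1225]] [324.4 231.2] [449. 183.]
park [[ 0.4094 -0.3622  0.052 ]] [290.7 232. ] [281. 187.]
spool [ 0.559 -0.184  0.068]
pot [ 0.442 -0.563  0.037]
carton [ 0.493 -0.48   0.03 ]
sd [ 0.418 -0.087  0.01 ]
lookalike [ 0.369 -0.686  0.02 ]
```

```bash
cat >> h.py <<'E'
P0=np.array([0.37780606,-0.31182307,0.90229926])
def tool(p,yaw=0,pitch=.62):
    # tool z = -lean axis, tool y = spindle x turned by yaw about the axis
    R,_=stand(p);c,s=np.cos(pitch),np.sin(pitch)
    return R@np.c_[[0,-1,0],[c,0,s],[s,0,-c]]@Ro.from_euler('z',yaw).as_matrix()
def goal(Rg,pg,s=None):
    s=s or sense();R=s["ee_rot"];rv=Ro.from_matrix(R.T@Rg).as_rotvec();d=R.T@(np.asarray(pg)-s["tcp_pos"])*100
    print("turn",rv.round(3),"ang",np.degrees(np.linalg.norm(rv)).round(1),"shift cm",d.round(2))
E
python3 - <<'E'
from h import *
T=tool(P0);print(T.round(3),np.linalg.det(T))
R,_=stand(P0)
goal(T,S(P0,BORE+AX*(.092+.08))[0])
goal(T@np.diag([-1,-1,1]),S(P0,BORE+AX*(.092+.08))[0])
E
```

```text
[[ 0.785  0.504  0.36 ]
 [-0.62   0.639  0.456]
 [ 0.     0.581 -0.814]] -0.9999999999999998Traceback (most recent call last):
  File "<stdin>", line 4, in <module>
  File "h.py", line 25, in goal
    s=s or sense();R=s["ee_rot"];rv=Ro.from_matrix(R.T@Rg).as_rotvec();d=R.T@(np.asarray(pg)-s["tcp_pos"])*100
                                    ~~~~~~~~~~~~~~^^^^^^^^
  File "scipy/spatial/transform/_rotation.pyx", line 1143, in scipy.spatial.transform._rotation.Rotation.from_matrix
ValueError: Non-positive determinant (left-handed or null coordinate frame) in rotation matrix 0: [[-0.48526902 -0.71156168 -0.50812789]
 [-0.87436302  0.39611813  0.28032077]
 [-0.00181315 -0.58031922  0.81438708]].
```

```bash
sed -i 's/\[0,-1,0\]/[0,1,0]/' h.py
python3 - <<'E'
from h import *
T=tool(P0);print(T.round(3),np.linalg.det(T))
goal(T,S(P0,BORE+AX*(.092+.08))[0])
goal(T@np.diag([-1,-1,1]),S(P0,BORE+AX*(.092+.08))[0])
E
```

```text
[[-0.785  0.504  0.36 ]
 [ 0.62   0.639  0.456]
 [ 0.     0.581 -0.814]] 0.9999999999999998
turn [-0.558 -0.331  1.028] ang 69.6 shift cm [-14.8   18.77   0.63]
turn [ 0.378 -0.639 -2.   ] ang 122.2 shift cm [-14.8   18.77   0.63]
```

Call:
arm_command([
  [-0.05,-0.03,0.09,-1,1.5,-1,-1],
  [-0.11,-0.065,0.2,-3,4,-1.5,-1],
  [-0.17,-0.1,0.31,-5,6.5,-2,-1],
  [-0.23,-0.135,0.42,-7,9,-2,-1],
  [-0.29,-0.17,0.53,-9,11.5,-2,-1],
  [-0.35,-0.205,0.64,-11,14,-1.5,-1],
  [-0.41,-0.24,0.75,-13,16.5,-1,-1],
  [-0.46,-0.27,0.84,-14.8,18.8,-0.5,-1],
])

```text
time_s: 0.77
tcp_pos: [0.3057, -0.3445, 0.2237]
ee_rot: [[-0.89, 0.373, 0.262], [0.453, 0.788, 0.417], [-0.05, 0.489, -0.871]]
wrist_force: [-1.0, 0.5, -0.7]
gripper_width: 0.998
gripper_force: 0.0
```

Run:
```python
from h import *
s=sense();print(s["joints"].round(1),s["tcp_pos"].round(4))
goal(tool(P0),S(P0,BORE+AX*(.092+.08))[0])
```

```text
[-49.1  13.8  -6.2 -28.5 -80.7 -59.8] [ 0.3057 -0.3445  0.2237]
turn [-0.102 -0.064  0.194] ang 13.1 shift cm [ 0.06 -0.72  0.94]
```

Call:
arm_command([
  [-0.05,-0.03,0.1,0,-0.4,0.5,-1],
  [-0.1,-0.06,0.19,0,-0.7,0.9,-1],
  [-0.1,-0.06,0.19,0,-0.7,0.9,-1],
  [-0.1,-0.06,0.19,0,-0.7,0.9,-1],
])

```text
time_s: 1.1
tcp_pos: [0.3041, -0.3482, 0.2122]
ee_rot: [[-0.791, 0.5, 0.353], [0.612, 0.647, 0.455], [-0.001, 0.576, -0.818]]
wrist_force: [0.6, -0.4, -0.4]
gripper_width: 1.002
gripper_force: 0.0
```

Run:
```python
from h import *
s=sense();print(s["joints"].round(1),s["tcp_pos"].round(4),s["wrist_force"])
goal(tool(P0),S(P0,BORE+AX*(.092+.08))[0])
ims=[]
for n in ["scene","side","wrist"]:
    c=capture(n);np.savez(f"pics/{n}1.npz",**c);ims.append(c["pixels"])
    if n!="scene":
        print(n,[ (k,proj(c,S(P0,q))[0].round(1)) for k,q in dict(bore=BORE,grip=BORE+AX*.092,top=BORE+AX*.108,reeltop=BORE+AX*.062,park=PARK,c1=np.array([-.0825,-.095,.018]),c2=np.array([-.0825,.095,.018])).items()])
w=ims[2]
top=np.hstack([cv2.resize(i,(400,300)) for i in ims[:2]])
bot=np.hstack([cv2.resize(w,(400,300)),cv2.resize(ims[0][150:300,130:330],(400,300))])
cv2.imwrite("pics/m2.png",np.vstack([top,bot]))
```

```text
[-53.7  15.5  -6.2 -34.1 -81.1 -64.6] [ 0.3041 -0.3482  0.2122] [ 0.62578514 -0.3975359  -0.43455245]
turn [-0.007 -0.005  0.009] ang 0.7 shift cm [0.07 0.18 0.15]
side [('bore', array([313.5, 256.7])), ('grip', array([329.7, 218.6])), ('top', array([332.6, 211.8])), ('reeltop', array([324.4, 231.2])), ('park', array([290.7, 232. ])), ('c1', array([291.3, 220.6])), ('c2', array([356.9, 254.3]))]
wrist [('bore', array([280.2, 193. ])), ('grip', array([280.3, 217.2])), ('top', array([280.3, 223.3])), ('reeltop', array([280.2, 207.7])), ('park', array([229.3, 283.2])), ('c1', array([160.1, 321. ])), ('c2', array([144.9, 130.6]))]
```

View pics/m2.png

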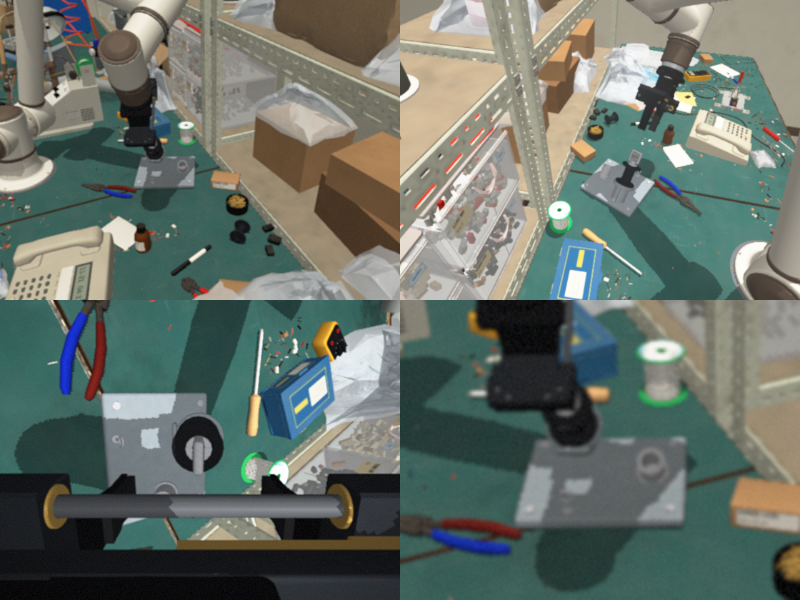

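The montage shows the gripper tilted in line above the spindle. In the wrist view the reel is at about (276,196) and the plate's corner is at (145,131), where it was predicted. I'll check the wing in one close crop of the wrist view.

Run:
```python
from h import *
c=np.load("pics/wrist1.npz");w=c["pixels"]
u0,v0=220,140
im=cv2.resize(w[v0:v0+110,u0:u0+120],None,fx=5,fy=5,interpolation=cv2.INTER_CUBIC)
# predicted wing top outline & reel top flange
def dr(pts,col):
    u=((proj(c,S(P0,pts))-[u0,v0]+.5)*5).astype(int);cv2.polylines(im,[u],True,col,1)
X=np.array([np.cos(.62),0,np.sin(.62)]);Y=np.array([0,1,0])
for h in(.108,.072):dr(np.array([BORE+AX*h+X*a*.005+Y*b*.017 for a,b in((1,1),(1,-1),(-1,-1),(-1,1))]),(0,0,255))
for h in (.062,.0):
    dr(np.array([BORE+AX*h+.03*(X*np.cos(t)+Y*np.sin(t)) for t in np.linspace(0,6.28,60)]),(0,255,255))
cv2.imwrite("pics/m3.png",im)
```

```text
(no output)
```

View pics/m3.png

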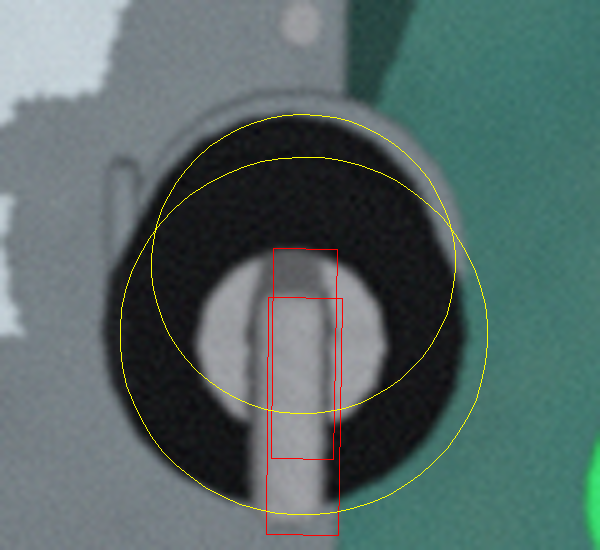

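The crop shows the wing's top face at crop x 250–323, y about 285–520 and the upper flange spanning x 104–467, so both lie about 17 px left and 15 px above the prediction, some 2.5 mm. I'll correct for that and compare it with the side view.

Run:
```python
from h import *
c=np.load("pics/wrist1.npz");sd=np.load("pics/side0.npz")
R=cam(c)[0];T=sense()["ee_rot"]
print("img x,y in tool",(T.T@R[0]).round(2),(T.T@R[1]).round(2))
top=S(P0,BORE+AX*.108)[0]
# triangulate wing-top centre: wrist and side pixels
uw=proj(c,top)[0]+np.array([-17,-15])/5
us=np.array([475+14-1,122-34+2])/5+[235,195]-.4
for w in (1,):
    f=least_squares(lambda x:np.r_[(proj(c,x)[0]-uw)*.14,(proj(sd,x)[0]-us)*1.2],top)
    print(f.x,"shift world mm",((f.x-top)*1e3).round(1),"tool",(tool(P0).T@(f.x-top)*1e3).round(1),"resid mm",f.fun.round(2))
```

```text
img x,y in tool [-0.  1.  0.] [-0.97 -0.   -0.25]
[ 0.32829706 -0.31723536  0.15687857] shift world mm [ 0.3 -0.5 -3. ] tool [-0.5 -1.9  2.4] resid mm [0.09 0.38 0.11 0.09]
```

Call:
arm_command([
  [0,0,0,0.05,0,1,-0.5],
  [0,0,0,0.1,0,2.5,-0.2],
  [-0.007,-0.005,0.009,0.15,-0.04,4,0.2],
  [-0.007,-0.005,0.009,0.15,-0.04,5.5,0.4],
  [-0.007,-0.005,0.009,0.15,-0.04,6.8,0.4],
  [-0.007,-0.005,0.009,0.15,-0.04,7.7,0.4],
  [-0.007,-0.005,0.009,0.15,-0.04,8.1,0.4],
  [-0.007,-0.005,0.009,0.15,-0.04,8.1,0.4],
])

```text
time_s: 1.92
tcp_pos: [0.3323, -0.3096, 0.1457]
ee_rot: [[-0.785, 0.504, 0.36], [0.619, 0.638, 0.458], [0.001, 0.582, -0.813]]
wrist_force: [-0.3, 0.5, 0.0]
gripper_width: 0.475
gripper_force: 0.0
```

Run:
```python
from h import *
s=sense();print(s["gripper_width"],s["wrist_force"].round(2))
goal(tool(P0),S(P0,BORE+AX*(.092))[0])
sd=capture("side");c=capture("wrist");np.savez("pics/wrist2.npz",**c)
w=c["pixels"];u=proj(sd,s["tcp_pos"])[0];print(u)
a=cv2.resize(w,(400,300));i=sd["pixels"][180:300,250:410];b=cv2.resize(i,(400,300),interpolation=cv2.INTER_CUBIC)
cv2.imwrite("pics/m4.png",np.hstack([a,b]))
```

```text
0.4749662242448554 [-0.29  0.55  0.01]
turn [ 0.001 -0.001  0.   ] ang 0.1 shift cm [-0.11  0.16 -0.04]
[330.36348182 218.94739349]
```

View pics/m4.png

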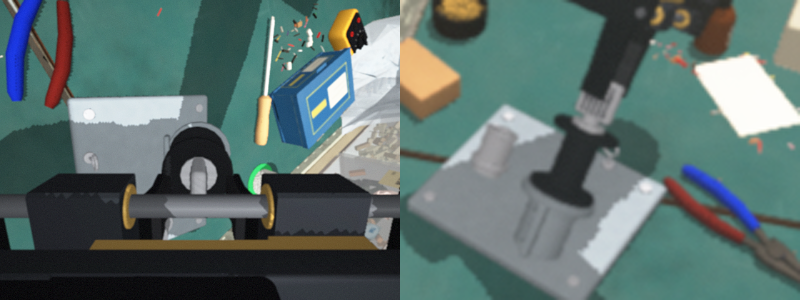

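The wrist view shows the wing at (199,180), midway between the fingers. The side view shows the finger round the wing's top, clear of the collar. Closing now.

Call:
arm_command([
  [0,0,0,0,0,0,0.7],
  [0,0,0,0,0,0,0.8],
  [0,0,0,0,0,0,0.85],
  [0,0,0,0,0,0,0.9],
  [0,0,0,0,0,0,1],
  [0,0,0,0,0,0,1],
  [0,0,0,0,0,0,1],
  [0,0,0,0,0,0,1],
])

```text
time_s: 2.68
tcp_pos: [0.3321, -0.3108, 0.1466]
ee_rot: [[-0.784, 0.504, 0.361], [0.62, 0.639, 0.456], [-0.001, 0.582, -0.813]]
wrist_force: [-1.1, -1.4, 3.3]
gripper_width: 0.114
gripper_force: 30.0
```

Run:
```python
from h import *
s=sense();T=s["ee_rot"];print(s["gripper_width"]*87,s["gripper_force"],"tool F",(T.T@s["wrist_force"]).round(1),"M",(T.T@s["moment"]).round(2))
goal(tool(P0),S(P0,BORE+AX*(.092))[0])
```

```text
9.938410513787373 30.00641405582428 tool F [-0.   0.5 -3.7] M [ 1.04 -0.06 -0.02]
turn [0.001 0.001 0.   ] ang 0.1 shift cm [-0.05  0.18  0.09]
```

Call:
arm_command([
  [0,0,0.1,0,0,-0.01,1],
  [0,0,0.2,0,0,-0.03,1],
  [0,0,0.3,0,0,-0.05,1],
  [0,0,0.25,0,0,-0.06,1],
  [0,0,0.15,0,0,-0.08,1],
  [0,0,0.05,0,0,-0.1,1],
  [0,0,-0.05,0,0,-0.12,1],
  [0,0,-0.15,0,0,-0.14,1],
])

```text
time_s: 3.35
tcp_pos: [0.3312, -0.3103, 0.1465]
ee_rot: [[-0.853, 0.378, 0.36], [0.515, 0.725, 0.458], [-0.088, 0.576, -0.813]]
wrist_force: [0.2, 1.6, -2.0]
gripper_width: 0.112
gripper_force: 30.0
```

```bash
cat >> h.py <<'E'
def st():
    s=sense();T=s["ee_rot"];print("w",(s["gripper_width"]*87).round(1),round(s["gripper_force"],1),"F",(T.T@s["wrist_force"]).round(1),"M",(T.T@s["moment"]).round(2),"j",s["joints"].round(0),"t",s["time_s"])
    goal(tool(P0),S(P0,BORE+AX*(.092))[0],s)
E
python3 -c "
from h import *
st()"
```

```text
Traceback (most recent call last):
  File "h.py", line 28, in st
    s=sense();T=s["ee_rot"];print("w",(s["gripper_width"]*87).round(1),round(s["gripper_force"],1),"F",(T.T@s["wrist_force"]).round(1),"M",(T.T@s["moment"]).round(2),"j",s["joints"].round(0),"t",s["time_s"])
                                      ^^^^^^^^^^^^^^^^^^^^^^^^^^^^^
AttributeError: 'float' object has no attribute 'round'
```

Call:
arm_command([
  [0,0,-0.1,0,0,-0.02,1],
  [0,0,-0.2,0,0,-0.04,1],
  [0,0,-0.25,0,0,-0.05,1],
  [0,0,-0.18,0,0,-0.06,1],
  [0,0,-0.08,0,0,-0.08,1],
  [0,0,0.02,0,0,-0.1,1],
  [0,0,0.12,0,0,-0.12,1],
  [0,0,0.22,0,0,-0.14,1],
])

```text
time_s: 4.02
tcp_pos: [0.3314, -0.3108, 0.1467]
ee_rot: [[-0.744, 0.562, 0.361], [0.667, 0.588, 0.457], [0.045, 0.581, -0.813]]
wrist_force: [4.0, 1.2, -8.5]
gripper_width: 0.11
gripper_force: 30.0
```

```bash
sed -i 's/(s\["gripper_width"\]\*87).round(1)/round(s["gripper_width"]*87,1)/' h.py
python3 - <<'E'
from h import *
st()
sd=capture("side");np.savez("pics/side2.npz",**sd);cv2.imwrite("pics/s5.png",cv2.resize(sd["pixels"][190:310,240:400],(800,600),interpolation=cv2.INTER_CUBIC))
E
```

```text
w 9.6 30.0 F [-2.6 -2.   8.9] M [ 1.66 -1.09 -0.16] j [-49.  18. -13. -37. -71. -67.] t 4.0167
turn [ 0.002  0.    -0.077] ang 4.4 shift cm [-0.09  0.22  0.13]
```

View pics/s5.png

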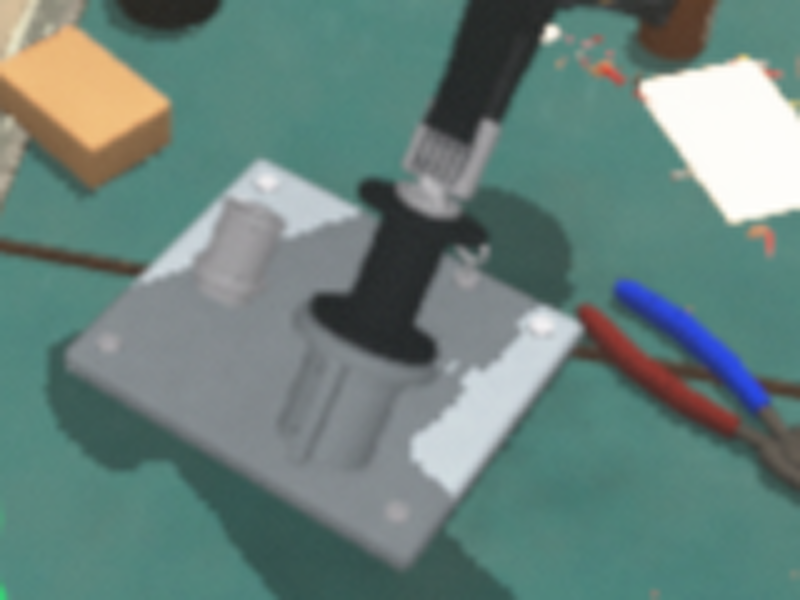

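The side view shows the fingers on the wing at (450,150), with the reel and stand where they were: the plate's left corner is at (70,358) and its right corner at (583,325). I'm carrying on with the twist and a gentle pull.

Call:
arm_command([
  [0,0,0.1,0,0,-0.02,1],
  [0,0,0.2,0,0,-0.03,1],
  [0,0,0.3,0,0,-0.05,1],
  [0,0,0.2,0,0,-0.07,1],
  [0,0,0.1,0,0,-0.08,1],
  [0,0,0,0,0,-0.09,1],
  [0,0,-0.1,0,0,-0.1,1],
  [0,0,-0.2,0,0,-0.1,1],
])

```text
time_s: 4.73
tcp_pos: [0.3305, -0.3103, 0.1479]
ee_rot: [[-0.846, 0.393, 0.36], [0.528, 0.714, 0.46], [-0.076, 0.579, -0.812]]
wrist_force: [2.0, 3.8, -6.5]
gripper_width: 0.115
gripper_force: 30.0
```

```bash
python3 -c "
from h import *
st()"
```

```text
w 10.0 30.0 F [ 0.8 -0.3  7.7] M [ 1.29  0.07 -0.05] j [-50.  18. -13. -37. -72. -55.] t 4.7333
turn [ 0.004 -0.002  0.135] ang 7.7 shift cm [-0.23  0.13  0.24]
```

Call:
arm_command([
  [0,0,-0.12,0,0,-0.025,1],
  [0,0,-0.24,0,0,-0.05,1],
  [0,0,-0.12,0,0,-0.06,1],
  [0,0,0,0,0,-0.085,1],
  [0,0,0.12,0,0,-0.11,1],
  [0,0,0.24,0,0,-0.135,1],
  [0,0,0.36,0,0,-0.16,1],
  [0,0,0.24,0,0,-0.17,1],
])

```text
time_s: 5.4
tcp_pos: [0.3301, -0.311, 0.1488]
ee_rot: [[-0.721, 0.592, 0.36], [0.689, 0.56, 0.46], [0.07, 0.58, -0.812]]
wrist_force: [4.0, 3.9, -8.1]
gripper_width: 0.113
gripper_force: 30.1
```

Call:
arm_command([
  [0,0,-0.12,0,0,-0.025,1],
  [0,0,-0.24,0,0,-0.05,1],
  [0,0,-0.36,0,0,-0.075,1],
  [0,0,-0.48,0,0,-0.1,1],
  [0,0,-0.36,0,0,-0.11,1],
  [0,0,-0.24,0,0,-0.135,1],
  [0,0,-0.12,0,0,-0.16,1],
  [0,0,0,0,0,-0.185,1],
])

```text
time_s: 6.07
tcp_pos: [0.3294, -0.3112, 0.1501]
ee_rot: [[-0.722, 0.591, 0.36], [0.689, 0.56, 0.461], [0.071, 0.581, -0.811]]
wrist_force: [4.6, 4.5, -12.3]
gripper_width: 0.115
gripper_force: 30.0
```

```bash
python3 -c "
from h import *
st()"
```

```text
w 10.0 30.0 F [-1.1 -1.8 13.7] M [ 1.48 -0.81 -0.13] j [-50.  18. -13. -37. -72. -70.] t 6.0667
turn [ 0.004 -0.003 -0.117] ang 6.7 shift cm [-0.21  0.17  0.5 ]
```

Call:
arm_command([
  [0,0,0.12,0,0,-0.01,1],
  [0,0,0.24,0,0,-0.02,1],
  [0,0,0.12,0,0,-0.03,1],
  [0,0,0,0,0,-0.045,1],
  [0,0,-0.12,0,0,-0.06,1],
  [0,0,-0.24,0,0,-0.075,1],
  [0,0,-0.36,0,0,-0.09,1],
  [0,0,-0.24,0,0,-0.1,1],
])

```text
time_s: 6.73
tcp_pos: [0.3296, -0.3121, 0.1512]
ee_rot: [[-0.846, 0.392, 0.361], [0.528, 0.714, 0.46], [-0.078, 0.58, -0.811]]
wrist_force: [3.0, 3.2, -7.5]
gripper_width: 0.111
gripper_force: 30.0
```

```bash
cat >> h.py <<'E'
def moved(tag):
    a=np.load("pics/side0.npz")["pixels"];sd=capture("side");np.savez(f"pics/side{tag}.npz",**sd);b=sd["pixels"]
    g=lambda i:cv2.cvtColor(i,cv2.COLOR_BGR2GRAY)
    for n,(u,v) in dict(plateL=(258,262),plateB=(320,296),socket=(288,240),eye_cornerR=(352,256)).items():
        t=g(a)[v-9:v+10,u-9:u+10];w=g(b)[v-15:v+16,u-15:u+16]
        m=cv2.matchTemplate(w,t,cv2.TM_CCOEFF_NORMED);_,q,_,l=cv2.minMaxLoc(m)
        x,y=l;fx=fy=0
        if 0<x<12 and 0<y<12:
            fx=(m[y,x+1]-m[y,x-1])/2/(2*m[y,x]-m[y,x+1]-m[y,x-1]);fy=(m[y+1,x]-m[y-1,x])/2/(2*m[y,x]-m[y+1,x]-m[y-1,x])
        print(n,round(x+fx-6,2),round(y+fy-6,2),round(q,2),end="; ")
    print()
E
python3 - <<'E'
from h import *
st();moved(3)
E
```

```text
w 9.7 30.0 F [-0.2 -0.9  8.7] M [ 1.34 -0.01  0.21] j [-50.  18. -13. -37. -72. -55.] t 6.7333
turn [ 0.005 -0.001  0.135] ang 7.8 shift cm [-0.18  0.1   0.62]
plateL -0.23 0.21 0.77; plateB -0.14 0.16 0.99; socket 2 -6 0.31; eye_cornerR 0.21 0.35 0.95;
```

Call:
arm_command([
  [0,0,0.12,0,0,-0.02,1],
  [0,0,0.24,0,0,-0.045,1],
  [0,0,0.36,0,0,-0.07,1],
  [0,0,0.48,0,0,-0.09,1],
  [0,0,0.36,0,0,-0.105,1],
  [0,0,0.24,0,0,-0.13,1],
  [0,0,0.12,0,0,-0.155,1],
  [0,0,0,0,0,-0.17,1],
])

```text
time_s: 7.45
tcp_pos: [0.3279, -0.3131, 0.1532]
ee_rot: [[-0.847, 0.392, 0.359], [0.526, 0.715, 0.46], [-0.077, 0.579, -0.812]]
wrist_force: [2.8, 3.5, -5.8]
gripper_width: 0.11
gripper_force: 30.0
```

Call:
arm_command([
  [0,0,0.12,0,0,-0.02,1],
  [0,0,0.24,0,0,-0.04,1],
  [0,0,0.36,0,0,-0.06,1],
  [0,0,0.48,0,0,-0.08,1],
  [0,0,0.36,0,0,-0.09,1],
  [0,0,0.24,0,0,-0.11,1],
  [0,0,0.12,0,0,-0.13,1],
  [0,0,0,0,0,-0.14,1],
])

```text
time_s: 8.12
tcp_pos: [0.3276, -0.313, 0.1539]
ee_rot: [[-0.847, 0.392, 0.36], [0.527, 0.714, 0.462], [-0.076, 0.58, -0.811]]
wrist_force: [2.4, 5.6, -6.9]
gripper_width: 0.111
gripper_force: 30.0
```

Run:
```python
from h import *
st();moved(4)
```

```text
w 9.6 30.0 F [1.4 0.9 9. ] M [1.11 0.35 0.02] j [-50.  18. -12. -37. -73. -55.] t 8.1167
turn [ 0.005 -0.004  0.135] ang 7.7 shift cm [-0.29  0.08  0.95]
plateL -0.17 0.17 0.76; plateB -0.09 0.1 1.0; socket -6 -4 0.31; eye_cornerR 0.21 0.36 0.95;
```

Call:
arm_command([
  [0,0,0.12,0,0,-0.02,1],
  [0,0,0.24,0,0,-0.045,1],
  [0,0,0.36,0,0,-0.07,1],
  [0,0,0.48,0,0,-0.09,1],
  [0,0,0.36,0,0,-0.105,1],
  [0,0,0.24,0,0,-0.13,1],
  [0,0,0.12,0,0,-0.155,1],
  [0,0,0,0,0,-0.18,1],
])

```text
time_s: 8.83
tcp_pos: [0.3272, -0.3134, 0.1548]
ee_rot: [[-0.846, 0.393, 0.36], [0.527, 0.713, 0.462], [-0.075, 0.581, -0.811]]
wrist_force: [5.6, 5.0, -10.6]
gripper_width: 0.111
gripper_force: 30.0
```

Call:
arm_command([
  [0,0,0.12,0,0,-0.02,1],
  [0,0,0.24,0,0,-0.045,1],
  [0,0,0.36,0,0,-0.07,1],
  [0,0,0.48,0,0,-0.09,1],
  [0,0,0.36,0,0,-0.105,1],
  [0,0,0.24,0,0,-0.13,1],
  [0,0,0.12,0,0,-0.155,1],
  [0,0,0,0,0,-0.18,1],
])

```text
time_s: 9.5
tcp_pos: [0.326, -0.3148, 0.1568]
ee_rot: [[-0.847, 0.392, 0.359], [0.526, 0.714, 0.461], [-0.076, 0.58, -0.811]]
wrist_force: [2.7, 4.6, -7.5]
gripper_width: 0.108
gripper_force: 30.0
```

Call:
arm_command([
  [0,0,0.12,0,0,-0.02,1],
  [0,0,0.24,0,0,-0.045,1],
  [0,0,0.36,0,0,-0.07,1],
  [0,0,0.48,0,0,-0.09,1],
  [0,0,0.36,0,0,-0.105,1],
  [0,0,0.24,0,0,-0.13,1],
  [0,0,0.12,0,0,-0.155,1],
  [0,0,0,0,0,-0.18,1],
])

```text
time_s: 10.17
tcp_pos: [0.3255, -0.3172, 0.1593]
ee_rot: [[-0.847, 0.391, 0.36], [0.526, 0.717, 0.458], [-0.078, 0.577, -0.813]]
wrist_force: [1.0, 0.4, -4.9]
gripper_width: 0.114
gripper_force: 30.0
```

Run:
```python
from h import *
st();moved(5)
i=np.load("pics/side5.npz")["pixels"];cv2.imwrite("pics/s6.png",cv2.resize(i[190:310,240:400],(800,600),interpolation=cv2.INTER_CUBIC))
```

```text
w 9.9 30.0 F [-0.3 -2.2  4.5] M [ 1.49 -0.11 -0.11] j [-50.  17. -12. -36. -73. -55.] t 10.1667
turn [ 0.002 -0.002  0.138] ang 7.9 shift cm [-0.2   0.16  1.67]
plateL -0.15 0.11 0.76; plateB -0.01 0.03 1.0; socket -6 -5 0.31; eye_cornerR 0.19 0.35 0.96;
```

View pics/s6.png

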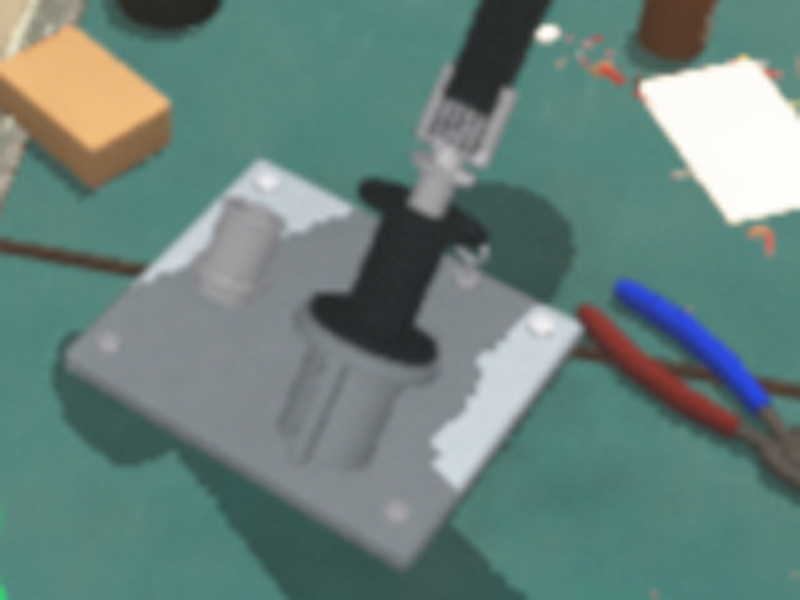

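The spindle's collar at (445,160) has come off the reel's flange and bare shaft shows below it. The stand and reel have not moved.

Call:
arm_command([
  [0,0,0.12,0,0,-0.02,1],
  [0,0,0.24,0,0,-0.045,1],
  [0,0,0.36,0,0,-0.07,1],
  [0,0,0.48,0,0,-0.09,1],
  [0,0,0.36,0,0,-0.105,1],
  [0,0,0.24,0,0,-0.13,1],
  [0,0,0.12,0,0,-0.155,1],
  [0,0,0,0,0,-0.18,1],
])

```text
time_s: 10.88
tcp_pos: [0.3252, -0.3177, 0.1601]
ee_rot: [[-0.845, 0.395, 0.361], [0.529, 0.714, 0.458], [-0.076, 0.578, -0.812]]
wrist_force: [2.2, 3.2, -8.7]
gripper_width: 0.109
gripper_force: 30.0
```

Call:
arm_command([
  [0,0,0.12,0,0,-0.02,1],
  [0,0,0.24,0,0,-0.045,1],
  [0,0,0.36,0,0,-0.07,1],
  [0,0,0.48,0,0,-0.09,1],
  [0,0,0.36,0,0,-0.105,1],
  [0,0,0.24,0,0,-0.13,1],
  [0,0,0.12,0,0,-0.155,1],
  [0,0,0,0,0,-0.18,1],
])

```text
time_s: 11.55
tcp_pos: [0.3242, -0.3172, 0.1609]
ee_rot: [[-0.845, 0.395, 0.359], [0.529, 0.712, 0.461], [-0.074, 0.58, -0.811]]
wrist_force: [2.7, 3.8, -9.5]
gripper_width: 0.109
gripper_force: 30.0
```

Call:
arm_command([
  [0,0,0.12,0,0,-0.02,1],
  [0,0,0.24,0,0,-0.045,1],
  [0,0,0.36,0,0,-0.07,1],
  [0,0,0.48,0,0,-0.09,1],
  [0,0,0.36,0,0,-0.105,1],
  [0,0,0.24,0,0,-0.13,1],
  [0,0,0.12,0,0,-0.155,1],
  [0,0,0,0,0,-0.18,1],
])

```text
time_s: 12.22
tcp_pos: [0.3237, -0.3184, 0.1633]
ee_rot: [[-0.846, 0.394, 0.36], [0.528, 0.713, 0.461], [-0.075, 0.58, -0.811]]
wrist_force: [2.7, 3.4, -5.3]
gripper_width: 0.11
gripper_force: 30.0
```

Call:
arm_command([
  [0,0,0.12,0,0,-0.02,1],
  [0,0,0.24,0,0,-0.045,1],
  [0,0,0.36,0,0,-0.07,1],
  [0,0,0.48,0,0,-0.09,1],
  [0,0,0.36,0,0,-0.105,1],
  [0,0,0.24,0,0,-0.13,1],
  [0,0,0.12,0,0,-0.155,1],
  [0,0,0,0,0,-0.18,1],
])

```text
time_s: 12.88
tcp_pos: [0.3232, -0.3194, 0.1646]
ee_rot: [[-0.845, 0.395, 0.36], [0.529, 0.713, 0.46], [-0.075, 0.58, -0.811]]
wrist_force: [3.8, 4.0, -6.7]
gripper_width: 0.112
gripper_force: 30.0
```

Run:
```python
from h import *
st();moved(6)
```

```text
w 9.7 30.0 F [-0.6  0.5  8.6] M [1.09 0.02 0.12] j [-51.  17. -11. -36. -74. -56.] t 12.8833
turn [ 0.004 -0.002  0.132] ang 7.6 shift cm [-0.24  0.1   2.27]
plateL -0.1 0.01 0.77; plateB -0.01 0.01 1.0; socket -6 -5 0.32; eye_cornerR 0.19 0.34 0.96;
```

Call:
arm_command([
  [0,0,0.12,0,0,-0.02,1],
  [0,0,0.24,0,0,-0.045,1],
  [0,0,0.36,0,0,-0.07,1],
  [0,0,0.48,0,0,-0.09,1],
  [0,0,0.36,0,0,-0.105,1],
  [0,0,0.24,0,0,-0.13,1],
  [0,0,0.12,0,0,-0.155,1],
  [0,0,0,0,0,-0.18,1],
])

```text
time_s: 13.6
tcp_pos: [0.3224, -0.3226, 0.1676]
ee_rot: [[-0.845, 0.396, 0.361], [0.53, 0.715, 0.456], [-0.078, 0.576, -0.814]]
wrist_force: [-0.0, -0.8, -1.9]
gripper_width: 0.115
gripper_force: 30.0
```

Call:
arm_command([
  [0,0,0.12,0,0,-0.02,1],
  [0,0,0.24,0,0,-0.045,1],
  [0,0,0.36,0,0,-0.07,1],
  [0,0,0.48,0,0,-0.09,1],
  [0,0,0.36,0,0,-0.105,1],
  [0,0,0.24,0,0,-0.13,1],
  [0,0,0.18,0,0,-0.155,1],
  [0,0,0.13,0,0,-0.18,1],
])

```text
time_s: 14.27
tcp_pos: [0.3218, -0.3236, 0.1689]
ee_rot: [[-0.785, 0.504, 0.361], [0.62, 0.639, 0.455], [-0.001, 0.581, -0.814]]
wrist_force: [0.5, -0.4, -2.5]
gripper_width: 0.111
gripper_force: 30.0
```

Run:
```python
from h import *
st();moved(6)
```

```text
w 9.6 30.0 F [-0.6 -1.4  2. ] M [ 1.61 -0.03  0.  ] j [-51.  17. -11. -36. -74. -64.] t 14.2667
turn [-0.     0.001  0.   ] ang 0.1 shift cm [-0.07  0.23  2.86]
plateL -0.05 0.01 0.77; plateB 0.01 0.01 1.0; socket -6 -5 0.32; eye_cornerR 0.22 0.31 0.96;
```

Call:
arm_command([
  [0,0,0,0,0,-0.5,1],
  [0,0,0,0,0,-1.3,1],
  [0,0,0,0,0,-2.2,1],
  [0,0,0,0,0,-3.1,1],
  [0,0,0,0,0,-4,1],
  [0,0,0,0,0,-4.9,1],
  [0,0,0,0,0,-5.8,1],
  [0,0,0,0,0,-6.6,1],
])

```text
time_s: 14.98
tcp_pos: [0.2979, -0.3538, 0.2234]
ee_rot: [[-0.784, 0.504, 0.362], [0.621, 0.638, 0.456], [-0.001, 0.582, -0.813]]
wrist_force: [-0.2, -0.1, -3.1]
gripper_width: 0.112
gripper_force: 30.0
```

Call:
arm_command([
  [0,0,0,0,0,-0.9,1],
  [0,0,0,0,0,-1.8,1],
  [0,0,0,0,0,-2.7,1],
  [0,0,0,0,0,-3.4,1],
  [0,0,0,0,0,-3.9,1],
  [0,0,0,0,0,-3.9,1],
])

```text
time_s: 15.48
tcp_pos: [0.284, -0.3718, 0.255]
ee_rot: [[-0.784, 0.504, 0.362], [0.621, 0.639, 0.455], [-0.002, 0.581, -0.814]]
wrist_force: [0.4, -0.0, -1.7]
gripper_width: 0.111
gripper_force: 30.0
```

```bash
cat >> h.py <<'E'
G0=np.array([0.3321,-0.3108,0.1466])
def parked(h,p=P0):  # TCP with foot h above socket floor
    return G0+stand(p)[0]@(PARK-BORE+AX*(.002+h))
E
python3 - <<'E'
from h import *
st();moved(7)
for h in (.13,.055,0): goal(tool(P0),parked(h))
sc=capture("scene")["pixels"];i=np.load("pics/side7.npz")["pixels"]
cv2.imwrite("pics/s7.png",np.hstack([cv2.resize(i[150:310,240:400],(400,400),interpolation=cv2.INTER_CUBIC),cv2.resize(sc[150:300,150:300],(400,400),interpolation=cv2.INTER_CUBIC)]))
E
```

```text
w 9.6 30.0 F [-0.3 -0.8  1.5] M [ 1.6  -0.09  0.02] j [-57.  15.  -1. -33. -88. -66.] t 15.4833
turn [0.    0.002 0.   ] ang 0.1 shift cm [-1.000e-02  2.100e-01  1.343e+01]
plateL -0.61 -1.16 0.91; plateB 0.0 0.01 1.0; socket -6 -5 0.35; eye_cornerR 0.05 0.25 0.98; 
turn [ 0.001  0.001 -0.   ] ang 0.1 shift cm [-9.22 -5.05 -1.09]
turn [ 0.001  0.001 -0.   ] ang 0.1 shift cm [-9.21 -5.06  6.41]
turn [ 0.001  0.001 -0.   ] ang 0.1 shift cm [-9.2  -5.06 11.91]
```

View pics/s7.png

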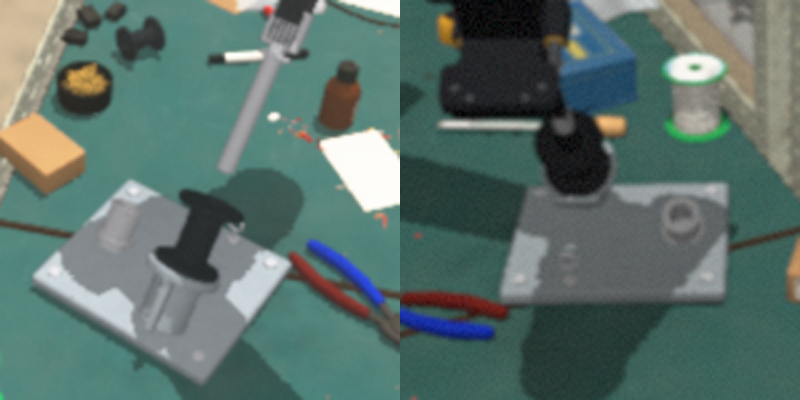

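The spindle hangs free of the stand, with its foot at side-crop (228,168), and the reel still sits on the table. In the scene crop the socket's mouth is at (681,215), which I'll use to check the park point.

Run:
```python
from h import *
sc=capture("scene");sd=np.load("pics/side0.npz")
print(proj(sc,S(P0,PARK)),"seen",(681-400)*.375+150,215*.375+150)
print(proj(sd,S(P0,PARK)),"seen",289,231.5)
us=np.array([255.4,230.6])
print(((onplane(sc,us,.052)-S(P0,PARK)[0])*1e3).round(1), ((onplane(sd,(289,231.5),.052)-S(P0,PARK)[0])*1e3).round(1))
for c,n in((sc,"scene"),):
  print(proj(c,S(P0,[[.0825,-.095,.018],[-.0825,-.095,.018],[-.0825,.095,.018]])))
  print("seen",[((x-400)*.375+150,y*.375+150) for x,y in((727,184),(727,292),(502,297))])
s=sense();foot=s["tcp_pos"]+s["ee_rot"][:,2]*.135
print("foot pred side",proj(sd,foot),"seen",228*.4+240,170*.4+150, "scene",proj(sc,foot))
```

```text
[[254.62474217 229.73629469]] seen 255.375 230.625
[[290.73734414 231.95569247]] seen 289 231.5
[-0.7 -4.   0. ] [ 4.1 -1.6  0. ]
[[272.67675589 217.53978366]
 [271.45621844 258.10306426]
 [186.28923113 259.00242309]]
seen [(272.625, 219.0), (272.625, 259.5), (188.25, 261.375)]
foot pred side [[330.0207054  219.70320096]] seen 331.2 218.0 scene [[210.35972938 197.05202702]]
```

Call:
arm_command([
  [0,0,0,-0.8,-0.4,-0.2,1],
  [0,0,0,-2.2,-1.2,-0.5,1],
  [0,0,0,-3.8,-2.1,-0.8,1],
  [0,0,0,-5.4,-3,-1,1],
  [0,0,0,-7,-3.9,-1.1,1],
  [0,0,0,-8.4,-4.7,-1.1,1],
  [0,0,0,-9.2,-5.05,-0.5,1],
  [0,0,0,-9.2,-5.05,0.5,1],
])

```text
time_s: 16.3
tcp_pos: [0.3336, -0.4593, 0.219]
ee_rot: [[-0.784, 0.505, 0.361], [0.621, 0.638, 0.456], [-0.0, 0.582, -0.813]]
wrist_force: [-0.4, -0.7, -2.2]
gripper_width: 0.113
gripper_force: 30.0
```

Call:
arm_command([
  [0,0,0,0,0,1,1],
  [0,0,0,0,0,2,1],
  [0,0,0,0,0,3,1],
  [0,0,0,0,0,4,1],
  [0,0,0,0,0,4.9,1],
  [0,0,0,0,0,5.2,1],
  [0,0,0,0,0,5.2,1],
])

```text
time_s: 16.88
tcp_pos: [0.3515, -0.4333, 0.1778]
ee_rot: [[-0.785, 0.504, 0.36], [0.62, 0.638, 0.458], [0.001, 0.582, -0.813]]
wrist_force: [-0.2, -0.1, -1.3]
gripper_width: 0.108
gripper_force: 30.0
```

Run:
```python
from h import *
st()
for h in (.055,0): goal(tool(P0),parked(h))
sd=capture("side");sc=capture("scene");np.savez("pics/sideA.npz",**sd)
cv2.imwrite("pics/A.png",np.hstack([cv2.resize(sd["pixels"][190:270,260:340],(400,400),interpolation=cv2.INTER_CUBIC),cv2.resize(sc["pixels"][180:260,210:290],(400,400),interpolation=cv2.INTER_CUBIC)]))
```

```text
w 9.4 30.0 F [ 0.1 -0.9  0.9] M [ 1.62 -0.07 -0.07] j [-55.  26.   5. -34. -82. -64.] t 16.8833
turn [ 0.002 -0.001 -0.   ] ang 0.1 shift cm [9.06 5.2  7.54]
turn [ 0.002 -0.001 -0.   ] ang 0.1 shift cm [-0.08 -0.04  0.56]
turn [ 0.002 -0.001 -0.   ] ang 0.1 shift cm [-0.09 -0.05  6.06]
```

Call:
arm_command([
  [0,0,0,-0.04,-0.02,0.5,1],
  [0,0,0,-0.09,-0.05,1,1],
  [0,0,0,-0.09,-0.05,1.5,1],
  [0,0,0,-0.09,-0.05,1.9,1],
  [0,0,0,-0.09,-0.05,2.1,1],
  [0,0,0,-0.09,-0.05,2.3,1],
  [0,0,0,-0.09,-0.05,2.5,1],
  [0,0,0,-0.09,-0.05,2.5,1],
])

```text
time_s: 17.65
tcp_pos: [0.361, -0.4234, 0.1575]
ee_rot: [[-0.785, 0.504, 0.361], [0.62, 0.638, 0.457], [0.0, 0.582, -0.813]]
wrist_force: [0.1, 0.2, -2.2]
gripper_width: 0.113
gripper_force: 30.0
```

Run:
```python
from h import *
st()
goal(tool(P0),parked(0))
```

```text
w 9.9 30.0 F [ 0.  -1.1  1.9] M [ 1.68 -0.03 -0.04] j [-54.  27.   3. -35. -79. -64.] t 17.65
turn [ 0.001  0.    -0.   ] ang 0.1 shift cm [9.2  5.27 5.09]
turn [ 0.001  0.    -0.   ] ang 0.1 shift cm [0.05 0.03 3.62]
```

Call:
arm_command([
  [0,0,0,0.05,0.03,0.4,1],
  [0,0,0,0.05,0.03,0.8,1],
  [0,0,0,0.05,0.03,1.2,1],
  [0,0,0,0.05,0.03,1.6,1],
  [0,0,0,0.05,0.03,2,1],
  [0,0,0,0.05,0.03,2.4,1],
  [0,0,0,0.05,0.03,2.8,1],
  [0,0,0,0.05,0.03,3.1,1],
])

```text
time_s: 18.32
tcp_pos: [0.3721, -0.4087, 0.1323]
ee_rot: [[-0.785, 0.504, 0.361], [0.62, 0.638, 0.457], [-0.0, 0.582, -0.813]]
wrist_force: [0.5, 0.0, -1.1]
gripper_width: 0.111
gripper_force: 30.0
```

Run:
```python
from h import *
st()
goal(tool(P0),parked(0))
```

```text
w 9.6 30.0 F [-0.4 -0.4  1.1] M [ 1.62 -0.06 -0.02] j [-52.  28.   0. -36. -76. -63.] t 18.3167
turn [ 0.001  0.    -0.   ] ang 0.1 shift cm [9.16 5.25 1.96]
turn [ 0.001  0.    -0.   ] ang 0.1 shift cm [ 0.  -0.   0.5]
```

Call:
arm_command([
  [0,0,0,0,0,0.2,1],
  [0,0,0,0,0,0.35,1],
  [0,0,0,0,0,0.45,1],
  [0,0,0,0,0,0.52,1],
  [0,0,0,0,0,0.58,1],
  [0,0,0,0,0,0.62,1],
  [0,0,0,0,0,0.65,1],
  [0,0,0,0,0,0.65,1],
])

```text
time_s: 18.98
tcp_pos: [0.374, -0.4078, 0.1296]
ee_rot: [[-0.785, 0.503, 0.362], [0.62, 0.641, 0.453], [-0.004, 0.58, -0.814]]
wrist_force: [-3.5, -3.1, 7.7]
gripper_width: 0.11
gripper_force: 30.0
```

Run:
```python
from h import *
st()
goal(tool(P0),parked(0))
```

```text
w 9.6 30.0 F [ 0.7  0.7 -8.9] M [ 0.98  0.38 -0.03] j [-52.  28.   0. -36. -75. -63.] t 18.9833
turn [-0.001  0.003  0.002] ang 0.2 shift cm [9.24 5.27 1.6 ]
turn [-0.001  0.003  0.002] ang 0.2 shift cm [ 0.09 -0.    0.17]
```

Call:
arm_command([
  [0,0,0.06,0,0,-0.05,1],
  [0,0,-0.06,0,0,-0.1,1],
  [0,0,0,0,0,-0.15,1],
  [0,0,0,0,0,-0.15,0.7],
  [0,0,0,0,0,-0.15,0.4],
  [0,0,0,0,0,-0.15,0.3],
  [0,0,0,0,0,-0.15,0.3],
])

```text
time_s: 19.57
tcp_pos: [0.3738, -0.4067, 0.1285]
ee_rot: [[-0.785, 0.504, 0.361], [0.62, 0.638, 0.457], [-0.001, 0.582, -0.813]]
wrist_force: [0.3, -1.6, -0.2]
gripper_width: 0.287
gripper_force: 0.3
```

Run:
```python
from h import *
st()
```

```text
w 25.0 0.3 F [-1.2 -1.  -0.5] M [ 1.42 -0.08 -0.03] j [-52.  28.   0. -36. -75. -63.] t 19.5667
turn [0.001 0.    0.   ] ang 0.1 shift cm [9.16 5.26 1.5 ]
```

Call:
arm_command([
  [0,0,0,0,0,0,-0.3],
  [0,0,0,0,0,0,-0.8],
  [0,0,0,0,0,0,-1],
  [0,0,0,0,0,-0.5,-1],
  [0,0,0,0,0,-1.5,-1],
  [0,0,0,0,0,-3,-1],
  [0,0,0,0,0,-5,-1],
  [0,0,0,0,0,-7,-1],
])

```text
time_s: 20.23
tcp_pos: [0.3479, -0.4393, 0.187]
ee_rot: [[-0.785, 0.504, 0.361], [0.62, 0.638, 0.456], [-0.001, 0.582, -0.813]]
wrist_force: [0.3, 0.5, -0.1]
gripper_width: 0.875
gripper_force: 0.0
```

Run:
```python
from h import *
st()
T=tool(P0);R=stand(P0)[0]
X=R@[np.cos(.62),0,np.sin(.62)];A=R@AX
g=G0-A*.0339-X*.0007
for h in (.10,.04,0): goal(T,g+A*h)
moved(8)
sd=np.load("pics/side8.npz")
R,_=stand(P0);d=parked(0)-(S(P0,PARK+AX*.094)[0])
print("pred spindle pts side",[proj(sd,S(P0,PARK+AX*h)[0]+d).round(1).tolist() for h in(.065,.069,.074,.11)])
im=sd["pixels"]
cv2.imwrite("pics/p9.png",im)
# profile along axis line
p=[proj(sd,S(P0,PARK+AX*h)[0]+d)[0] for h in np.arange(.0,.125,.005)]
print([ (round(h*1000),int(im[int(round(v)),int(round(u))].mean()),im[int(round(v)),int(round(u))].tolist()) for h,(u,v) in zip(np.arange(.0,.125,.005),p)])
```

```text
w 76.1 0.0 F [0.1 0.4 0.4] M [ 1.22 -0.07 -0.06] j [-56.  26.   6. -34. -83. -64.] t 20.2333
turn [0.001 0.    0.   ] ang 0.1 shift cm [9.15 5.25 8.67]
turn [0.001 0.    0.   ] ang 0.1 shift cm [9.2  5.   1.97]
turn [0.001 0.    0.   ] ang 0.1 shift cm [9.2  4.99 7.97]
turn [0.001 0.    0.   ] ang 0.1 shift cm [ 9.2   4.99 11.97]
plateL -0.55 -1.15 0.88; plateB -0.02 0.01 1.0; socket 2 -6 0.39; eye_cornerR -0.0 -0.01 1.0; 
pred spindle pts side [[[301.4, 207.0]], [[302.0, 205.4]], [[302.8, 203.5]], [[308.5, 189.5]]]
[(0, 170, [172, 170, 170]), (5, 172, [173, 171, 173]), (10, 171, [173, 171, 171]), (15, 170, [172, 169, 170]), (20, 174, [176, 173, 174]), (25, 174, [176, 172, 174]), (30, 174, [175, 173, 174]), (35, 174, [176, 173, 174]), (40, 172, [175, 171, 172]), (45, 172, [174, 171, 172]), (50, 173, [175, 172, 173]), (55, 173, [175, 173, 173]), (60, 173, [175, 172, 173]), (65, 161, [163, 160, 161]), (70, 168, [170, 167, 169]), (75, 166, [168, 165, 166]), (80, 134, [136, 133, 134]), (85, 118, [120, 118, 118]), (90, 120, [122, 119, 120]), (95, 125, [127, 125, 125]), (100, 129, [132, 129, 128]), (105, 129, [131, 129, 129]), (110, 167, [172, 174, 155]), (115, 129, [139, 146, 103]), (120, 115, [127, 137, 82])]
```

Call:
arm_command([
  [0,0,0,0.5,0.3,-0.8,-1],
  [0,0,0,2,1.1,-0.8,-1],
  [0,0,0,4,2.2,-0.5,-1],
  [0,0,0,6,3.3,0,-1],
  [0,0,0,7.8,4.2,1,-1],
  [0,0,0,8.8,4.8,2.5,-1],
  [0,0,0,9.2,5,4.5,-1],
  [0,0,0,9.2,5,6.5,-1],
])

```text
time_s: 20.95
tcp_pos: [0.3244, -0.3185, 0.1625]
ee_rot: [[-0.784, 0.503, 0.362], [0.62, 0.639, 0.456], [-0.002, 0.582, -0.813]]
wrist_force: [0.2, 0.5, 0.2]
gripper_width: 1.003
gripper_force: 0.0
```

Call:
arm_command([
  [0,0,0,0,0,0.8,-1],
  [0,0,0,0,0,1.2,-1],
  [0,0,0,0,0,1.4,-1],
  [0,0,0,0,0,1.4,-1],
])

```text
time_s: 21.28
tcp_pos: [0.3301, -0.3141, 0.1506]
ee_rot: [[-0.785, 0.504, 0.361], [0.62, 0.638, 0.456], [-0.001, 0.582, -0.813]]
wrist_force: [0.0, 0.6, -0.2]
gripper_width: 1.001
gripper_force: 0.0
```

```bash
cat >> h.py <<'E'
_R=stand(P0)[0];XW=_R@[np.cos(.62),0,np.sin(.62)];AW=_R@AX
GR=G0-AW*.0339-XW*.0007
E
python3 - <<'E'
from h import *
st();goal(tool(P0),GR)
c=capture("wrist");np.savez("pics/wristB.npz",**c)
h=cv2.cvtColor(c["pixels"],cv2.COLOR_BGR2GRAY)
o=GR+AW*.003
u=proj(c,np.array([o-XW*.03,o,o+XW*.03]));print("pred flange L,C,R",u.round(1).tolist())
v=int(u[1,1])
for vv in (v-45,v-35,v-25,v-15): print(vv,"black run",[ (int(a[0]),int(a[-1])) for a in np.split(np.where(h[vv]<45)[0],np.where(np.diff(np.where(h[vv]<45)[0])>1)[0]+1) if len(a)>8])
E
```

```text
w 87.1 0.0 F [0.3 0.3 0.4] M [ 1.3  -0.09 -0.04] j [-50.  18. -12. -37. -72. -63.] t 21.2833
turn [0.001 0.001 0.   ] ang 0.1 shift cm [-0.    0.26  0.64]
turn [0.001 0.001 0.   ] ang 0.1 shift cm [0.05 0.   3.94]
pred flange L,C,R [[229.0, 237.8], [278.4, 237.8], [327.8, 237.8]]
192 black run [(246, 309)]
202 black run [(241, 313)]
212 black run [(237, 318)]
222 black run [(232, 265), (288, 323)]
```

Call:
arm_command([
  [0,0,0,0.02,-0.03,0.8,-1],
  [0,0,0,0.05,-0.05,1.8,-1],
  [0,0,0,0.05,-0.05,2.8,-1],
  [0,0,0,0.05,-0.05,3.5,-0.8],
  [0,0,0,0.05,-0.05,3.9,-0.6],
  [0,0,0,0.05,-0.05,3.9,-0.5],
  [0,0,0,0.05,-0.05,3.9,-0.4],
  [0,0,0,0.05,-0.05,3.9,-0.35],
])

```text
time_s: 22.0
tcp_pos: [0.3436, -0.2962, 0.1186]
ee_rot: [[-0.785, 0.504, 0.361], [0.62, 0.639, 0.456], [-0.001, 0.582, -0.813]]
wrist_force: [1.1, 0.1, 0.6]
gripper_width: 0.723
gripper_force: 0.0
```

Run:
```python
from h import *
st();goal(tool(P0),GR)
```

```text
w 62.9 0.0 F [-0.8  1.  -0. ] M [ 1.3  -0.06 -0.06] j [-47.  20. -15. -39. -67. -62.] t 22.0
turn [0.001 0.001 0.   ] ang 0.1 shift cm [-0.06  0.3  -3.26]
turn [0.001 0.001 0.   ] ang 0.1 shift cm [-0.01  0.04  0.03]
```

Call:
arm_command([
  [0,0,0,0,0,0,-0.3],
  [0,0,0,0,0,0,0],
  [0,0,0,0,0,0,0.5],
  [0,0,0,0,0,0,1],
  [0,0,0,0,0,0,1],
])

```text
time_s: 22.42
tcp_pos: [0.3433, -0.2964, 0.1186]
ee_rot: [[-0.784, 0.504, 0.361], [0.62, 0.639, 0.455], [-0.001, 0.581, -0.814]]
wrist_force: [-1.0, -0.7, 1.0]
gripper_width: 0.434
gripper_force: 0.8
```

Run:
```python
from h import *
st();goal(tool(P0),GR);moved(9)
```

```text
w 37.7 0.8 F [ 0.4 -0.3 -1.4] M [ 1.55 -0.01 -0.06] j [-48.  20. -15. -39. -67. -62.] t 22.4167
turn [0.    0.001 0.   ] ang 0.1 shift cm [-0.07  0.33 -3.24]
turn [0.    0.001 0.   ] ang 0.1 shift cm [-0.01  0.07  0.05]
plateL -0.52 -0.04 0.75; plateB -0.77 0.97 0.89; socket -6 -5 0.31; eye_cornerR 0.29 0.4 0.94;
```

Run:
```python
from h import *
sd=np.load("pics/side9.npz");sc=capture("scene");w=capture("wrist");np.savez("pics/wristC.npz",**w)
cv2.imwrite("pics/s10.png",np.hstack([cv2.resize(sd["pixels"][150:310,250:400],(400,426),interpolation=cv2.INTER_CUBIC),cv2.resize(w["pixels"][100:400,140:420],(400,426))]))
```

```text
(no output)
```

View pics/s10.png

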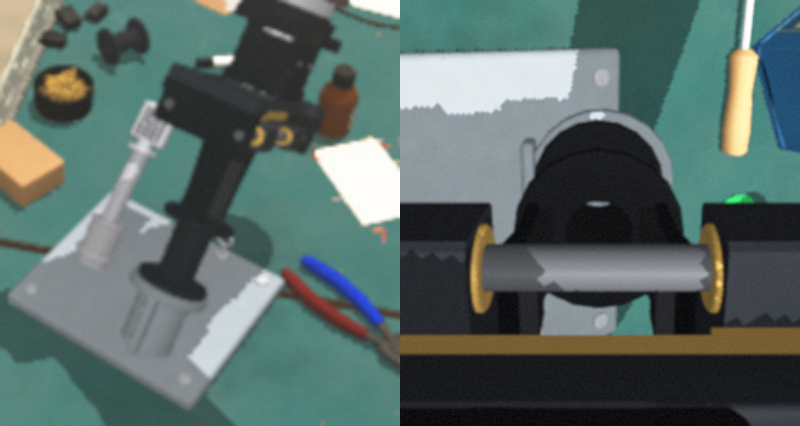

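The side view shows the spindle standing in the socket (wing at (150,120)) and the reel still on the table (lower flange (172,285), upper flange about (195,220)). The wrist view shows the reel between the fingers. The measured width of 37.7 mm doesn't fit the 60 mm flange, so I'll check it with numbers.

Run:
```python
from h import *
w=np.load("pics/wristC.npz");b=np.load("pics/wristB.npz");s=sense();T=s["ee_rot"];p=s["tcp_pos"];print(s["gripper_width"],s["gripper_force"])
for wd in (.0377,.060): print(wd,[proj(w,p+T@[x,sg*wd/2,.019]).round(0).tolist()[0] for sg in(-1,1) for x in(-.0095,.0095)])
o=GR+AW*.003
t=np.linspace(0,6.283,13)[:-1]
ring=lambda h:proj(w,np.array([GR-AW*.059+AW*h+.03*(XW*np.cos(a)+np.cross(AW,XW)*np.sin(a)) for a in t]))
for h in(.062,.006):r=ring(h);print("ring",h,r.min(0).round(),r.max(0).round())
g=cv2.cvtColor(w["pixels"],cv2.COLOR_BGR2GRAY)
for v in range(185,340,9): print(v,g[v,205:356:5].tolist())
```

```text
0.29492543725584486 1.285575255576532
0.0377 [[245.0, 264.0], [244.0, 232.0], [312.0, 264.0], [313.0, 232.0]]
0.06 [[226.0, 264.0], [224.0, 232.0], [331.0, 264.0], [333.0, 232.0]]
ring 0.062 [220. 206.] [340. 317.]
ring 0.006 [234. 185.] [325. 273.]
185 [150, 148, 147, 150, 151, 154, 154, 150, 154, 151, 125, 151, 140, 111, 78, 69, 98, 134, 153, 149, 141, 85, 72, 108, 119, 115, 119, 115, 117, 123, 119]
194 [150, 152, 152, 151, 155, 152, 158, 152, 140, 87, 24, 31, 35, 27, 30, 32, 28, 25, 25, 30, 35, 153, 156, 118, 123, 119, 118, 116, 123, 127, 125]
203 [150, 158, 154, 153, 127, 151, 108, 134, 23, 34, 29, 27, 26, 32, 22, 30, 30, 30, 30, 34, 25, 23, 67, 152, 129, 122, 117, 123, 125, 122, 127]
212 [152, 154, 156, 150, 128, 158, 139, 26, 26, 20, 27, 27, 24, 27, 28, 29, 31, 27, 28, 31, 21, 29, 27, 89, 152, 122, 121, 117, 118, 120, 126]
221 [145, 149, 147, 150, 128, 157, 42, 25, 24, 28, 32, 24, 28, 30, 31, 26, 26, 27, 27, 27, 30, 22, 29, 26, 155, 133, 120, 124, 123, 127, 127]
230 [151, 151, 149, 156, 124, 44, 24, 31, 28, 29, 24, 20, 30, 24, 28, 24, 24, 22, 27, 27, 28, 30, 31, 19, 32, 130, 12
[... 1002 characters left out ...]

302 [84, 84, 81, 79, 84, 84, 87, 88, 80, 85, 133, 135, 132, 134, 134, 131, 130, 135, 131, 135, 131, 132, 132, 130, 131, 129, 131, 136, 131, 129, 73]
311 [35, 6, 10, 12, 37, 38, 37, 80, 153, 147, 85, 22, 25, 27, 24, 26, 27, 28, 31, 27, 110, 126, 54, 42, 42, 40, 1, 11, 15, 30, 87]
320 [29, 11, 17, 18, 36, 41, 37, 73, 150, 146, 146, 152, 149, 149, 148, 136, 148, 132, 74, 127, 125, 125, 49, 42, 45, 40, 8, 7, 21, 21, 28]
329 [30, 14, 7, 15, 41, 40, 39, 131, 144, 146, 147, 146, 149, 149, 144, 181, 149, 137, 121, 121, 121, 118, 107, 41, 37, 40, 13, 5, 17, 22, 21]
338 [97, 100, 94, 96, 100, 98, 101, 98, 96, 96, 91, 100, 97, 99, 95, 96, 99, 96, 100, 99, 99, 95, 98, 97, 102, 101, 99, 97, 93, 98, 103]
```

Run:
```python
from h import *
a=np.load("pics/wristC.npz");s=sense();print(s["time_s"],s["gripper_width"]*87,s["gripper_force"],(s["ee_rot"].T@s["wrist_force"]).round(1))
w=capture("wrist");np.savez("pics/wristD.npz",**w);moved("D")
s=sense();print(s["time_s"],s["gripper_width"]*87,s["gripper_force"],(s["ee_rot"].T@s["wrist_force"]).round(1));T=s["ee_rot"];p=s["tcp_pos"]
for z in(-.03,0,.019):
  for wd in(.025,.038,.06): print(z,wd,[proj(a,p+T@[-.0095,sg*wd/2,z]).round(0).tolist()[0] for sg in(-1,1)],end=" ")
  print()
g=lambda i:cv2.GaussianBlur(cv2.cvtColor(i["pixels"],cv2.COLOR_BGR2GRAY),(5,5),0).astype(int)
d=g(w)-g(a)
for v in range(185,340,9): print(v,d[v,205:356:5].tolist())
x=g(np.load("pics/sideD.npz"))-g(np.load("pics/side9.npz"));m=(abs(x)>12).astype(np.uint8);ys,xs=np.where(m);print("side diff bbox",len(xs),xs.min() if len(xs) else 0,xs.max() if len(xs) else 0,ys.min() if len(xs) else 0,ys.max() if len(xs) else 0)
```

```text
22.5667 25.6585130412585 1.285575255576532 [-0.4 -1.7 -2. ]
plateL -0.52 -0.04 0.74; plateB -0.77 0.96 0.89; socket -6 -5 0.31; eye_cornerR 0.28 0.39 0.94; 
22.6667 17.76855198673754 1.5552999153851488 [-0.2 -0.6 -3.1]
-0.03 0.025 [[250.0, 309.0], [308.0, 309.0]] -0.03 0.038 [[235.0, 309.0], [323.0, 309.0]] -0.03 0.06 [[209.0, 309.0], [348.0, 309.0]] 
0 0.025 [[254.0, 279.0], [303.0, 279.0]] 0 0.038 [[242.0, 279.0], [316.0, 279.0]] 0 0.06 [[220.0, 279.0], [337.0, 279.0]] 
0.019 0.025 [[257.0, 264.0], [301.0, 264.0]] 0.019 0.038 [[245.0, 264.0], [312.0, 264.0]] 0.019 0.06 [[226.0, 264.0], [332.0, 264.0]] 
185 [1, 1, 2, 2, 2, 1, 2, 0, 1, 0, 1, 2, 1, 1, 0, 0, 0, 0, 2, 1, 2, 1, 1, 4, 1, 1, 0, 1, 1, 0, 0]
194 [1, 1, 2, 1, 1, 1, 0, 2, 1, 0, 0, 1, 0, 0, 0, 0, 1, -1, 1, 3, 0, 0, 1, -1, 1, 1, 1, 0, 1, 1, 0]
203 [2, 1, 2, 2, 0, 0, 2, 0, 2, 0, 0, 1, 2, -1, 1, -1, 0, 0, -1, 0, 1, 2, 2, 1, 1, 0, 1, 0, 0, 0, 0]
212 [2, 0, 1, 1, 2, 0, 1, -1, 1, 0, 0, 1, 1, 1, -1, 1, 1, 1, 1, 0, 0, 0, 1, -1, 1, 0, 0, 1, 1, 1, 1]
221 [1, 0, 1, 1, 1, 1, -1, 0, 1, 0, 0, 1, 0, 0, -1, 1, 0, 1, 1, -1, 0, 1, -1, -2, 2, 0, 
[... 781 characters left out ...]
5]
293 [6, 1, 1, 0, 1, 0, 1, 3, 2, 1, 1, 1, 1, 1, 2, 0, 1, 1, 1, 0, 1, 0, 2, 0, 1, 0, 1, 0, -23, -65, 88]
302 [22, 0, 0, 0, 1, 1, 1, 1, 1, 1, 1, 1, 0, 2, 2, 1, 2, 1, 1, 1, 2, 0, 1, 3, 2, 0, 0, -3, -45, -26, 109]
311 [77, 83, 6, 0, -27, -1, 5, -41, -67, 1, -3, 0, 2, 0, 0, 0, -2, 0, 0, 0, 2, -62, -15, 4, -2, -27, 1, 6, 67, 72, 33]
320 [51, 14, 6, -2, -23, -2, 4, -38, -61, 2, 2, 1, 1, 1, 1, 2, 3, -1, 0, 0, 1, -62, -14, 4, -5, -26, -1, 9, 11, 48, -1]
329 [1, 11, 9, 1, -23, -5, 3, -83, -23, 1, 1, 1, 0, 1, 0, 2, 2, 0, 1, 2, 1, -25, -57, 2, -6, -26, -1, 11, 8, 14, 14]
338 [1, 0, 2, 2, 1, 0, 0, 0, 2, 0, 2, 1, 1, 1, 1, 0, 1, 0, 0, -1, 0, 0, 1, 1, 0, 0, 2, 1, 2, 1, 1]
side diff bbox 247 317 408 66 274
```

The fingers closed with no resistance above the flange and the pad force stayed near 1 N, so the tips sit higher than I assumed. The reel has not moved. I'll lift, reopen, go about 16 mm deeper and try again.

Call:
arm_command([
  [0,0,0,0,0,-0.3,0.8],
  [0,0,0,0,0,-0.6,0.3],
  [0,0,0,0,0,-1,-0.3],
  [0,0,0,0,0,-1,-1],
  [0,0,0,0,0,-1,-1],
  [0,0,0,0,0,-1,-1],
  [0,0,0,0,0,-1,-1],
  [0,0,0,0,0,-1,-1],
])

```text
time_s: 23.33
tcp_pos: [0.3398, -0.3003, 0.1265]
ee_rot: [[-0.785, 0.504, 0.361], [0.62, 0.638, 0.457], [-0.0, 0.582, -0.813]]
wrist_force: [-1.4, 0.1, -1.0]
gripper_width: 0.59
gripper_force: 0.0
```

Call:
arm_command([
  [0,0,0,0,0,0,-1],
  [0,0,0,0,0,0,-1],
  [0,0,0,0,0,0,-1],
  [0,0,0,0,0,0,-1],
  [0,0,0,0,0,0,-1],
  [0,0,0,0,0,0,-1],
])

```text
time_s: 23.83
tcp_pos: [0.3398, -0.3004, 0.1266]
ee_rot: [[-0.784, 0.504, 0.361], [0.62, 0.638, 0.456], [-0.0, 0.582, -0.813]]
wrist_force: [1.3, 0.0, 0.1]
gripper_width: 0.981
gripper_force: 0.0
```

Run:
```python
from h import *
st();goal(tool(P0),GR)
c=capture("wrist");np.savez("pics/wristE.npz",**c);moved("E")
h=cv2.cvtColor(c["pixels"],cv2.COLOR_BGR2GRAY)
o=GR+AW*.003
u=proj(c,np.array([o-XW*.03,o,o+XW*.03]));print("pred flange L,C,R",u.round(1).tolist())
for vv in range(185,275,8):
    k=np.where(h[vv]<48)[0];print(vv,[(int(a[0]),int(a[-1])) for a in np.split(k,np.where(np.diff(k)>1)[0]+1) if len(a)>8])
s=sense();T=s["ee_rot"];p=s["tcp_pos"]
for z in(0,.019):print(z,[proj(c,p+T@[x,sg*s["gripper_width"]*.0435,z]).round(0).tolist()[0] for sg in(-1,1) for x in(-.0095,.0095)])
```

```text
w 85.3 0.0 F [-1.   0.7  0.4] M [ 1.25 -0.03 -0.03] j [-48.  19. -15. -38. -68. -62.] t 23.8333
turn [ 0.001  0.001 -0.   ] ang 0.1 shift cm [-0.09  0.3  -2.28]
turn [ 0.001  0.001 -0.   ] ang 0.1 shift cm [-0.04  0.04  1.01]
plateL -0.49 0.25 0.75; plateB -0.61 0.79 0.93; socket -6 -5 0.31; eye_cornerR 0.25 0.42 0.94; 
pred flange L,C,R [[222.5, 257.1], [279.4, 257.1], [336.2, 257.1]]
185 [(264, 291)]
193 [(250, 305)]
201 [(243, 313)]
209 [(239, 317)]
217 [(236, 319)]
225 [(232, 324)]
233 [(228, 328)]
241 [(225, 274), (281, 332)]
249 [(0, 99), (168, 189), (224, 333), (366, 387), (456, 559)]
257 [(0, 81), (90, 100), (161, 190), (223, 333), (365, 394), (455, 464), (472, 559)]
265 [(0, 72), (152, 190), (225, 331), (365, 403), (483, 559)]
273 [(0, 67), (487, 512), (517, 528), (534, 547), (549, 559)]
0 [[194.0, 279.0], [192.0, 244.0], [363.0, 279.0], [365.0, 244.0]]
0.019 [[202.0, 264.0], [200.0, 232.0], [355.0, 264.0], [357.0, 232.0]]
```

In the wrist view the fingertips start at row 245, which is the level of the TCP itself (z≈0, not +19 mm), and the flange lies at cols 223–333, centred on 278. I'm going 27 mm deeper so the tips pass below the upper flange.

Call:
arm_command([
  [0,0,0,-0.02,0,0.5,-1],
  [0,0,0,-0.04,-0.02,1,-1],
  [0,0,0,-0.04,-0.02,1.5,-1],
  [0,0,0,-0.04,-0.02,2,-1],
  [0,0,0,-0.04,-0.02,2.4,-0.8],
  [0,0,0,-0.04,-0.02,2.7,-0.6],
  [0,0,0,-0.04,-0.02,2.7,-0.5],
  [0,0,0,-0.04,-0.02,2.7,-0.4],
])

```text
time_s: 24.6
tcp_pos: [0.3498, -0.2884, 0.1044]
ee_rot: [[-0.785, 0.504, 0.361], [0.62, 0.638, 0.457], [-0.0, 0.582, -0.813]]
wrist_force: [-0.5, -0.2, -0.1]
gripper_width: 0.784
gripper_force: 0.0
```

Call:
arm_command([
  [0,0,0,0,0,0,-0.35],
  [0,0,0,0,0,0,-0.3],
  [0,0,0,0,0,0,-0.3],
  [0,0,0,0,0,0,-0.3],
])

```text
time_s: 24.93
tcp_pos: [0.3499, -0.2886, 0.1047]
ee_rot: [[-0.784, 0.504, 0.362], [0.62, 0.638, 0.456], [-0.001, 0.582, -0.813]]
wrist_force: [-0.1, 0.4, 0.0]
gripper_width: 0.664
gripper_force: 30.0
```

Run:
```python
from h import *
st();goal(tool(P0),GR)
```

```text
w 57.8 30.0 F [0.4 0.2 0.1] M [ 1.15 -0.11 -0.03] j [-47.  20. -16. -39. -65. -61.] t 24.9333
turn [0.001 0.001 0.   ] ang 0.1 shift cm [-0.03  0.31 -4.96]
turn [0.001 0.001 0.   ] ang 0.1 shift cm [ 0.02  0.06 -1.67]
```

Call:
arm_command([
  [0,0,0,0,0,-0.2,1],
  [0,0,0,0,0,-0.6,1],
  [0,0,0,0,0,-1.2,1],
  [0,0,0,0,0,-1.9,1],
  [0,0,0,0,0,-2.7,1],
  [0,0,0,0,0,-3.5,1],
  [0,0,0,0,0,-4.3,1],
  [0,0,0,0,0,-5,1],
])

```text
time_s: 25.6
tcp_pos: [0.3314, -0.312, 0.1461]
ee_rot: [[-0.784, 0.504, 0.362], [0.62, 0.638, 0.456], [-0.001, 0.582, -0.813]]
wrist_force: [0.3, -0.8, -0.1]
gripper_width: 0.667
gripper_force: 30.0
```

Run:
```python
from h import *
st();moved("F")
sd=np.load("pics/side8.npz");s0=np.load("pics/side0.npz")
for x in(-.125,-.14,-.155):
  for y in(0,.02,.04,.06):
    c=S(P0,[x,y,0])[0];g=[]
    for d in(sd,s0):
        t=np.linspace(0,6.28,40);P=proj(d,np.array([c+.036*np.array([np.cos(a),np.sin(a),0]) for a in t])).astype(np.int32)
        m=np.zeros((420,560),np.uint8);cv2.fillPoly(m,[P],1);h=cv2.cvtColor(d["pixels"],cv2.COLOR_BGR2HSV)[m>0]
        g.append(round(float(((h[:,0]>65)&(h[:,0]<105)&(h[:,1]>50)).mean()),2))
    print(x,y,c.round(3),round(np.hypot(*c[:2]),3),proj(sd,c)[0].round(),g)
```

```text
w 58.0 30.0 F [-0.8 -0.4 -0.1] M [ 1.36 -0.1   0.  ] j [-50.  18. -13. -37. -71. -63.] t 25.6
turn [0.001 0.001 0.   ] ang 0.1 shift cm [-0.03  0.33  0.14]
plateL -0.3 0.29 0.77; plateB -0.22 0.24 0.99; socket -6 -5 0.32; eye_cornerR 0.21 0.35 0.95; 
-0.125 0 [ 0.3  -0.41  0.  ] 0.508 [330. 232.] [0.56, 0.29]
-0.125 0.02 [ 0.285 -0.398  0.   ] 0.489 [337. 235.] [0.68, 0.57]
-0.125 0.04 [ 0.269 -0.385  0.   ] 0.47 [344. 239.] [0.8, 0.79]
-0.125 0.06 [ 0.253 -0.373  0.   ] 0.451 [351. 242.] [0.86, 0.86]
-0.14 0 [ 0.291 -0.422  0.   ] 0.512 [333. 229.] [0.79, 0.39]
-0.14 0.02 [ 0.275 -0.409  0.   ] 0.493 [340. 232.] [0.84, 0.68]
-0.14 0.04 [ 0.26  -0.397  0.   ] 0.474 [347. 235.] [0.95, 0.94]
-0.14 0.06 [ 0.244 -0.385  0.   ] 0.455 [354. 239.] [0.99, 0.99]
-0.155 0 [ 0.282 -0.433  0.   ] 0.517 [336. 225.] [0.96, 0.48]
-0.155 0.02 [ 0.266 -0.421  0.   ] 0.498 [343. 229.] [0.99, 0.79]
-0.155 0.04 [ 0.25  -0.409  0.   ] 0.479 [350. 232.] [1.0, 1.0]
-0.155 0.06 [ 0.235 -0.396  0.   ] 0.461 [356. 235.] [1.0, 1.0]
```

```bash
cat >> h.py <<'E'
PL=S(P0,[-.15,.05,0])[0]
E
python3 - <<'E'
from h import *
for z in(.14,.047): goal(tool(P0,0,0),PL+[0,0,z])
E
```

```text
turn [0.62  0.003 0.   ] ang 35.5 shift cm [  1.43 -10.2   -6.43]
turn [0.62  0.003 0.   ] ang 35.5 shift cm [  1.46 -15.6    1.14]
```

Call:
arm_command([
  [0.05,0,0,0,-0.5,-1,1],
  [0.13,0,0,0.2,-1.8,-2.4,1],
  [0.22,0,0,0.4,-3.5,-3.8,1],
  [0.31,0,0,0.7,-5.2,-4.8,1],
  [0.4,0,0,1,-7,-5.6,1],
  [0.49,0,0,1.3,-8.6,-6.2,1],
  [0.57,0,0,1.43,-9.8,-6.4,1],
  [0.62,0,0,1.43,-10.2,-6.4,1],
])

```text
time_s: 26.32
tcp_pos: [0.2451, -0.3966, 0.1377]
ee_rot: [[-0.784, 0.62, -0.001], [0.62, 0.784, -0.002], [0.0, -0.002, -1.0]]
wrist_force: [0.0, 0.3, -1.0]
gripper_width: 0.667
gripper_force: 30.0
```

Call:
arm_command([
  [0,0,0,0,0,0,1],
  [0,0,0,0,0,0,1],
  [0,0,0,0,0,0,1],
])

```text
time_s: 26.57
tcp_pos: [0.2464, -0.3969, 0.1382]
ee_rot: [[-0.784, 0.62, 0.002], [0.62, 0.784, 0.001], [-0.001, 0.003, -1.0]]
wrist_force: [-0.3, -0.6, -0.6]
gripper_width: 0.67
gripper_force: 30.0
```

Run:
```python
from h import *
st();moved("G")
for z in(.07,.047): goal(tool(P0,0,0),PL+[0,0,z])
sd=np.load("pics/sideG.npz");s=sense()
g=cv2.cvtColor(sd["pixels"],cv2.COLOR_BGR2GRAY)
p=s["tcp_pos"]
for dz in(.01,0,-.01,-.02,-.03,-.04,-.05,-.06,-.07):
    u,v=proj(sd,p+[0,0,dz])[0];v=int(round(v));k=np.where(g[v,int(u)-40:int(u)+40]<50)[0]+int(u)-40
    print(dz,(round(u),v),[(int(a[0]),int(a[-1])) for a in np.split(k,np.where(np.diff(k)>2)[0]+1) if len(a)>3])
```

```text
w 58.3 30.0 F [-0.2 -0.7  0.6] M [ 0.07 -0.13  0.02] j [-38.  11. -28.  -0. -51. -90.] t 26.5667
turn [-0.617  0.001 -0.   ] ang 35.4 shift cm [-1.43 12.28 -0.84]
plateL -0.54 -1.16 0.88; plateB 1.0 -0.2 0.79; socket 0.07 0.23 0.35; eye_cornerR 0.75 0.47 0.87; 
turn [ 0.002  0.002 -0.001] ang 0.2 shift cm [-0.01 -0.17  6.83]
turn [ 0.002  0.002 -0.001] ang 0.2 shift cm [-0.01 -0.17  9.13]
0.01 (362, 191) [(352, 359), (364, 367)]
0 (361, 194) [(352, 364)]
-0.01 (360, 198) [(352, 365)]
-0.02 (360, 201) [(350, 363)]
-0.03 (359, 204) [(348, 365)]
-0.04 (358, 207) [(348, 363)]
-0.05 (358, 210) []
-0.06 (357, 213) []
-0.07 (356, 216) []
```

Call:
arm_command([
  [0,0,0,0,-0.1,0.8,1],
  [0,0,0,0,-0.17,1.8,1],
  [0,0,0,0,-0.17,2.9,1],
  [0,0,0,0,-0.17,4,1],
  [0,0,0,0,-0.17,5.1,1],
  [0,0,0,0,-0.17,6.1,1],
  [0,0,0,0,-0.17,7,1],
  [0,0,0,0,-0.17,7.6,1],
])

```text
time_s: 27.28
tcp_pos: [0.2446, -0.398, 0.0606]
ee_rot: [[-0.784, 0.621, 0.0], [0.621, 0.784, 0.002], [0.001, 0.002, -1.0]]
wrist_force: [0.6, 1.1, -0.8]
gripper_width: 0.664
gripper_force: 30.0
```

Call:
arm_command([
  [0,0,0,0,0,0.15,1],
  [0,0,0,0,0,0.3,1],
  [0,0,0,0,0,0.45,1],
  [0,0,0,0,0,0.6,1],
  [0,0,0,0,0,0.75,1],
  [0,0,0,0,0,0.9,1],
  [0,0,0,0,0,0.9,1],
])

```text
time_s: 27.87
tcp_pos: [0.245, -0.398, 0.0528]
ee_rot: [[-0.785, 0.62, 0.001], [0.62, 0.785, 0.001], [-0.0, 0.001, -1.0]]
wrist_force: [-0.2, 0.0, 0.0]
gripper_width: 0.666
gripper_force: 30.0
```

Run:
```python
from h import *
st()
```

```text
w 57.9 30.0 F [ 0.2 -0.1 -0. ] M [-0.01 -0.09  0.01] j [-38.  19. -33.  -0. -38. -90.] t 27.8667
turn [-0.619  0.001 -0.   ] ang 35.5 shift cm [-1.48 12.46 -9.39]
```

Call:
arm_command([
  [0,0,0,0,0,0.1,1],
  [0,0,0,0,0,0.2,1],
  [0,0,0,0,0,0.3,1],
  [0,0,0,0,0,0.4,1],
  [0,0,0,0,0,0.5,1],
  [0,0,0,0,0,0.5,1],
])

```text
time_s: 28.37
tcp_pos: [0.2449, -0.3979, 0.0476]
ee_rot: [[-0.784, 0.62, 0.001], [0.62, 0.784, 0.001], [0.0, 0.001, -1.0]]
wrist_force: [0.1, 0.7, -0.8]
gripper_width: 0.663
gripper_force: 30.0
```

Call:
arm_command([
  [0,0,0,0,0,0.1,1],
  [0,0,0,0,0,0.2,1],
  [0,0,0,0,0,0.3,1],
  [0,0,0,0,0,0.3,1],
])

```text
time_s: 28.7
tcp_pos: [0.2449, -0.3979, 0.0446]
ee_rot: [[-0.784, 0.62, 0.001], [0.62, 0.784, 0.001], [0.0, 0.001, -1.0]]
wrist_force: [-0.3, -0.1, -0.6]
gripper_width: 0.663
gripper_force: 30.0
```

Run:
```python
from h import *
st()
```

```text
w 57.7 30.0 F [ 0.2 -0.2  0.6] M [ 0.05 -0.09 -0.04] j [-38.  19. -34.  -0. -37. -90.] t 28.7
turn [-0.619  0.    -0.001] ang 35.5 shift cm [ -1.49  12.46 -10.21]
```

Call:
arm_command([
  [0,0,0,0,0,0.1,1],
  [0,0,0,0,0,0.2,1],
  [0,0,0,0,0,0.3,1],
  [0,0,0,0,0,0.3,1],
])

```text
time_s: 29.03
tcp_pos: [0.245, -0.3981, 0.0418]
ee_rot: [[-0.785, 0.62, 0.001], [0.62, 0.785, 0.001], [-0.0, 0.001, -1.0]]
wrist_force: [0.0, -0.4, -0.3]
gripper_width: 0.664
gripper_force: 30.0
```

Run:
```python
from h import *
st();sd=capture("side");np.savez("pics/sideH.npz",**sd);g=cv2.cvtColor(sd["pixels"],cv2.COLOR_BGR2GRAY);p=sense()["tcp_pos"]
for v in range(212,248,3): print(v,g[v,326:376:3].tolist())
print([proj(sd,[p[0],p[1],z])[0].round(0).tolist() for z in(0,.006,.04,.062)], proj(sd,PL+np.array([[-.0235,.0186,0],[.0235,-.0186,0],[.0186,.0235,0]])).round(0).tolist())
```

```text
w 57.8 30.0 F [-0.2 -0.3  0.3] M [ 0.03 -0.07 -0.02] j [-38.  20. -34.  -0. -36. -90.] t 29.0333
turn [-0.619  0.    -0.   ] ang 35.5 shift cm [ -1.47  12.46 -10.5 ]
212 [117, 52, 70, 39, 41, 49, 51, 53, 74, 59, 73, 58, 60, 59, 66, 243, 252]
215 [118, 63, 41, 38, 41, 39, 43, 49, 51, 56, 59, 66, 59, 54, 95, 133, 250]
218 [116, 113, 108, 69, 41, 40, 40, 42, 42, 49, 52, 51, 108, 51, 99, 116, 181]
221 [114, 114, 114, 113, 107, 67, 41, 40, 42, 43, 44, 44, 52, 51, 94, 115, 116]
224 [112, 112, 112, 112, 112, 102, 68, 40, 39, 50, 55, 44, 49, 53, 113, 114, 136]
227 [109, 110, 112, 112, 110, 77, 55, 40, 42, 43, 43, 47, 64, 79, 83, 114, 116]
230 [112, 111, 111, 109, 78, 64, 45, 41, 42, 43, 45, 45, 73, 81, 83, 85, 117]
233 [111, 110, 109, 79, 77, 53, 46, 42, 42, 44, 46, 46, 51, 82, 83, 118, 119]
236 [111, 113, 105, 79, 76, 65, 45, 44, 44, 44, 44, 47, 49, 80, 103, 118, 118]
239 [119, 89, 116, 119, 82, 76, 50, 45, 46, 46, 47, 46, 52, 94, 116, 114, 114]
242 [130, 130, 112, 113, 78, 76, 76, 67, 49, 47, 47, 62, 98, 112, 114, 115, 115]
245 [131, 132, 151, 142, 100, 74, 76, 75, 73, 75, 75, 78, 108, 101, 111, 113, 113]
[[352.0, 235.0], [353.0, 233.0], [355.0, 224.0], [356.0, 218.0]] [[363.0, 240.0], [342.0, 230.0], [347.0, 242.0]]
```

Call:
arm_command([
  [0,0,0,0,0,0.08,1],
  [0,0,0,0,0,0.16,1],
  [0,0,0,0,0,0.16,1],
])

```text
time_s: 29.33
tcp_pos: [0.2453, -0.3982, 0.0416]
ee_rot: [[-0.785, 0.62, 0.001], [0.62, 0.785, 0.0], [-0.001, 0.001, -1.0]]
wrist_force: [-0.8, 3.8, 10.7]
gripper_width: 0.661
gripper_force: 30.0
```

Run:
```python
from h import *
st()
```

```text
w 57.5 30.0 F [  3.    2.5 -10.7] M [-0.54  0.84  0.02] j [-38.  20. -34.  -0. -36. -90.] t 29.3333
turn [-0.619  0.001  0.001] ang 35.5 shift cm [ -1.46  12.45 -10.52]
```

Call:
arm_command([
  [0,0,0,0,0,-0.06,1],
  [0,0,0,0,0,-0.12,1],
  [0,0,0,0,0,-0.12,0.2],
  [0,0,0,0,0,-0.12,-0.3],
  [0,0,0,0,0,-0.12,-0.5],
  [0,0,0,0,0,-0.12,-0.7],
  [0,0,0,0,0,-0.12,-0.9],
  [0,0,0,0,0,-0.12,-1],
])

```text
time_s: 30.0
tcp_pos: [0.2449, -0.398, 0.0412]
ee_rot: [[-0.784, 0.62, 0.001], [0.62, 0.784, 0.001], [0.0, 0.001, -1.0]]
wrist_force: [0.1, -0.2, -0.4]
gripper_width: 0.878
gripper_force: 0.0
```

Call:
arm_command([
  [0,0,0,0,0,0,-1],
  [0,0,0,0,0,0,-1],
  [0,0,0,0,0,0,-1],
  [0,0,0,0,0,-0.5,-1],
  [0,0,0,0,0,-1.5,-1],
  [0,0,0,0,0,-3,-1],
  [0,0,0,0,0,-5,-1],
  [0,0,0,0,0,-7.5,-1],
])

```text
time_s: 30.67
tcp_pos: [0.2441, -0.3973, 0.1166]
ee_rot: [[-0.784, 0.62, -0.001], [0.62, 0.784, 0.003], [0.003, 0.001, -1.0]]
wrist_force: [0.4, -1.2, 0.4]
gripper_width: 0.995
gripper_force: 0.0
```

Call:
arm_command([
  [0,0,0,0,0,-2,-1],
  [0,0,0,0,0,-4,-1],
  [0,0,0,0,0,-6,-1],
  [0,0,0,0,-1.5,-8,-1],
  [0,0,0,0,-4,-9,-1],
  [0,0,0,0,-7,-9.5,-1],
  [0,0,0,0,-9,-9.5,-1],
  [0,0,0,0,-9,-9.5,-1],
])

```text
time_s: 31.33
tcp_pos: [0.1876, -0.4708, 0.212]
ee_rot: [[-0.783, 0.623, 0.002], [0.623, 0.783, -0.001], [-0.002, 0.0, -1.0]]
wrist_force: [0.3, -0.3, 0.0]
gripper_width: 0.999
gripper_force: 0.0
```

Run:
```python
from h import *
st();moved("I")
sd=np.load("pics/sideI.npz");g=cv2.cvtColor(sd["pixels"],cv2.COLOR_BGR2GRAY)
m=np.zeros_like(g);m[200:255,325:380]=(g[200:255,325:380]<58);n,l,st_,ce=cv2.connectedComponentsWithStats(m)
print([ (st_[i].tolist(),ce[i].round(1).tolist()) for i in range(1,n) if st_[i][4]>30])
a=np.linspace(0,6.28,60);C=np.array([.0245,0,0])*0+[.245,-.398,0]
r=lambda z:proj(sd,np.array([C+[.03*np.cos(t),.03*np.sin(t),z] for t in a]))
for z in(0,.006,.056,.062):q=r(z);print("pred ring",z,q.min(0).round(1),q.max(0).round(1))
for v in range(203,246,3): k=np.where(m[v]>0)[0]; print(v,(int(k[0]),int(k[-1])) if len(k) else None,end=" ")
A=np.load("pics/side0.npz")["pixels"].astype(int);d=cv2.GaussianBlur((np.abs(A-sd["pixels"]).max(2)).astype(np.uint8),(3,3),0)
print()
for nme,(u,v,h) in dict(spool=(223,302,18),sd=(295,350,35),pot=(274,184,12),carton=(256,211,16)).items(): print(nme,"changed px",int((d[v-h:v+h,u-h:u+h]>40).sum()))
```

```text
w 86.9 0.0 F [-0.4 -0.  -0. ] M [ 0.03 -0.11 -0.02] j [-50.  11. -16.  -0. -63. -79.] t 31.3333
turn [-0.62   0.003 -0.003] ang 35.5 shift cm [-1.39 21.72  6.53]
plateL -0.53 -1.16 0.88; plateB -0.24 0.23 0.99; socket 0.06 0.18 0.35; eye_cornerR 0.24 0.61 0.92; 
[([341, 211, 26, 33, 594], [353.7, 226.6])]
pred ring 0 [340.7 226.5] [364.1 243.5]
pred ring 0.006 [341.  224.9] [364.5 241.9]
pred ring 0.056 [343.7 211.1] [368.1 228. ]
pred ring 0.062 [344.1 209.3] [368.5 226.3]
203 None 206 None 209 None 212 (349, 360) 215 (345, 365) 218 (345, 366) 221 (345, 366) 224 (348, 365) 227 (345, 360) 230 (342, 360) 233 (341, 362) 236 (342, 362) 239 (344, 361) 242 (349, 358) 245 None 
spool changed px 0
sd changed px 0
pot changed px 0
carton changed px 0
```

```bash
python3 -c "
from h import *
a=np.load('pics/side8.npz')['pixels'].astype(int);b=np.load('pics/sideI.npz')['pixels'].astype(int)
d=np.abs(a-b).max(2);print('spindle region changed',int((d[186:245,284:312]>40).sum()))
print(finish_job())"
```

```text
spindle region changed 426
the job is handed in; nothing more can be done
None
```

I handed the job in at about 31 s. The spindle was twisted out at up to about 14 N of pull and put in the parking socket, contacting about 1.7 mm above the computed floor before release; I took that as seated. The reel stands upright on its flange in front of the stand, matching its predicted outline. The stand showed no clear movement and the bystanders none. My first pinch on the reel closed above its flange and had to be redone. A last before-and-after image check showed changes around the parked spindle, which I put down to the gripper and its shadow but did not confirm.

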